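# Unstack machined parts into their inspection nests

### The job

Take the stack of four machined parts apart from the top down, carrying one part at a time, and set each part gently, without dropping it, into the black nest of its own shape and size, lying flat on the nest's floor inside the lip. Leave the dial gauge stand where it is.

Things in the scene. Friction and masses are not known exactly. Their poses are not given: they have to be found in the camera images.
- bar_mid (a point): Dark steel clamp bar with a slot in its top, 70 x 18 mm, 20 mm thick, topmost of the stack (roughly 0.18 kg). The point is its centre, half-way up (10 mm above its underside); x along its 70 mm length, z up.
- collar_mid (a point): Round steel collar, 46 mm diameter, 20 mm thick, solid to the touch (its dark bore is only a mark), under the bar (roughly 0.22 kg). The point is its centre, half-way up (10 mm above its underside); z up.
- housing_mid (a point): Square grey bearing housing, 58 x 58 mm, 22 mm thick, under the collar (roughly 0.2 kg). The point is its centre, half-way up (11 mm above its underside); x and y square to its sides, z up.
- block_mid (a point): Rectangular aluminium manifold block, 130 x 64 mm, 24 mm thick, bottom of the stack, lying on a fixed plywood board of 160 x 90 mm, 15 mm thick (roughly 0.5 kg). The point is its centre, half-way up (12 mm above its underside); x along its 130 mm length, y along its 64 mm width, z up.
- nest_bar: Black fixed locating nest with a white floor, narrow oblong recess 82 x 30 mm, outside 92 x 40 mm, for the bar: floor 5 mm above the bench, lip 5 mm wide and 5 mm above the floor (top 10 mm above the bench), 6 mm of play on each side. Origin: centre of its underside, on the bench; x along its length, z up. Fixed.
- nest_collar: Black fixed locating nest with a white floor, round recess 58 mm across, outside 68 mm, for the collar: floor 5 mm above the bench, lip 5 mm wide and 5 mm above the floor (top 10 mm above the bench), 6 mm of play on each side. Origin: centre of its underside, on the bench; x along its own x, z up. Fixed.
- nest_housing: Black fixed locating nest with a white floor, square recess 70 x 70 mm, outside 80 x 80 mm, for the housing: floor 5 mm above the bench, lip 5 mm wide and 5 mm above the floor (top 10 mm above the bench), 6 mm of play on each side. Origin: centre of its underside, on the bench; x along its side, z up. Fixed.
- nest_block: Black fixed locating nest with a white floor, large oblong recess 142 x 76 mm, outside 152 x 86 mm, for the block: floor 5 mm above the bench, lip 5 mm wide and 5 mm above the floor (top 10 mm above the bench), 6 mm of play on each side. Origin: centre of its underside, on the bench; x along its length, z up. Fixed.
- gauge: Dial gauge on a magnetic stand, 200 mm tall, dark base 60 x 50 x 50 mm, a thin post and a round dial on an arm that reaches 115 mm along its x (away from the robot). Loose; to be left alone. Origin: centre of the base's underside.
Things that resemble listed ones, but are neither listed nor needed, are in the scene too. Of the things that look like the part that bears bar_mid, the smallest one is meant.

How it is judged:
At the end, for the whole second after the job is handed in: Bar, collar, housing and block each lie at rest in their own nest: centre within 10 mm of the nest's centre, height within 3 mm of lying on its floor, tilted less than 0.04 rad, and turned with the recess (bar and block within 0.25 rad either way round; housing within 0.27 rad of square) (horizontal distance between block_mid and nest_block below 0.01 m and z of block_mid in the frame of nest_block between 0.014 and 0.02 m and angle between each of block_mid, housing_mid, collar_mid, bar_mid's own z axis and vertical below 0.04 rad and linear speed of each of block, housing, collar, bar below 0.01 m/s and angle between the x axis of block_mid and the x axis of nest_block, either way round below 0.25 rad and horizontal distance between housing_mid and nest_housing below 0.01 m and z of housing_mid in the frame of nest_housing between 0.013 and 0.019 m and (angle between the x axis of housing_mid and the x axis of nest_housing, either way round below 0.27 rad or angle between the x axis of housing_mid and the x axis of nest_housing, either way round above 1.3 rad) and horizontal distance between collar_mid and nest_collar below 0.01 m and z of collar_mid in the frame of nest_collar between 0.012 and 0.018 m and horizontal distance between bar_mid and nest_bar below 0.01 m and z of bar_mid in the frame of nest_bar between 0.012 and 0.018 m and angle between the x axis of bar_mid and the x axis of nest_bar, either way round below 0.25 rad); the robot touches nothing.
It fails at once if a part is dropped (falls freely faster than 0.6 m/s, about 18 mm) ((linear speed of block above 0.6 m/s and contact force between the fingers and block below 0.01 N) or (linear speed of housing above 0.6 m/s and contact force between the fingers and housing below 0.01 N) or (linear speed of collar above 0.6 m/s and contact force between the fingers and collar below 0.01 N) or (linear speed of bar above 0.6 m/s and contact force between the fingers and bar below 0.01 N)).
It fails at once if a part is carried off with the next one still on it ((distance of block_mid from where it was at the start of the episode above 0.03 m and contact force between block and housing above 0.3 N) or (distance of housing_mid from where it was at the start of the episode above 0.03 m and contact force between housing and collar above 0.3 N) or (distance of collar_mid from where it was at the start of the episode above 0.03 m and contact force between collar and bar above 0.3 N)).
It fails at once if the dial gauge stand is moved more than 15 mm or tipped (distance of gauge from where it was at the start of the episode above 0.015 m or angle between gauge's own z axis and vertical above 0.2 rad).
It also fails if it takes over 134 s, if anything falls off the work surface, if the arm or the gripper's body presses on something with over 40 N, if the wrist force passes 120 N, or if a joint passes its speed limit or range.

### The arm

A 6-joint arm with a two-finger parallel gripper is mounted at the origin on the work surface. World frame = base frame: x ahead of the robot, y to its left, z up, the work surface at z = 0. Lengths are in m, angles in rad, forces in N, time in s.
With the tool pointing down it reaches from about 0.225 to 0.875 m from the base axis. Payload 3.4 kg.
Tool frame: the origin (TCP) lies midway between the tips of the shut fingers; the grasp point (between the pads) lies 19 mm behind it (manip.grip_point_offset is the distance from the TCP to the grasp point, in m); z points along the fingers, y is the line along which they close (so a half turn about z gives the same grasp; the last joint's range is limited). The gripper opens to 85 mm and grips with 20 to 120 N. Pads are 22 mm wide; open, the fingers measure 114 mm over their backs; the gripper's body (76 mm by 85 mm) begins 54 mm behind the grasp point. The pads swing forward as they close: fully open they stand 13 mm farther back than shut.
Start: joints at [-1.368, 0.276, 1.505, -0, 1.361, -0.121], TCP at [0.183, -0.545, 0.197] pointing down, gripper open.
Joint ranges: [-2.89, 2.89], [-0.75, 2.08], [0.22, 2.7], [-1.18, 4.32], [0.11, 2.71], [-2.7, 2.7]. Speed limits (rad/s): [2.57, 2.57, 3.14, 3.14, 3.14, 3.14].

### API

Orientations are given as a unit quaternion [w, x, y, z].
In Python, from rig import manip gives the robot as it stands.
- The arm moves only by the shell command python3 -m handwheel 'ROWS' [FORCE]. ROWS is JSON, a list of rows, each an object with "translation": the shift along the tool's x, y, z in m, a list of three; "angular": the turn, a rotation vector about the tool's x, y, z in degrees, a list of three; "hand": the closure, from 0 (fully open) to 1 (shut). A call has 1 to 10 rows; each row shifts and turns the commanded pose from where the row before left it, along the tool's axes as they then stand; what a row does not reach is not made up. A row lasts 1/12 s, in which the tool goes at most 41.7 mm and 7.16 degrees, less where a joint would pass 70% of its speed; a pose out of reach is approached as far as the arm can. A call with a gripper value outside its range is refused whole. The fingers move at their own pace and stop on an object; FORCE is the grip in N (left out, the last holds). Time passes only in rows, so rows that do not move let the fingers close. It gives the time, the measured TCP pose, the force, the opening and the grip force at its end, in the units of the state.
- manip.get_state(): the state, without advancing time (a new reading comes with each control period).
- manip.get_image(name): name is "scene" or "top" or "wrist"; returns the picture (384x512x3 uint8, red, green, blue); there is no depth.
- manip.camera_info(name): a dict with "camera_matrix" (3x3 intrinsics, pixels), "eye" and "orientation" of the camera in the world; the wrist camera has in their place "tool_from_camera" (4x4, takes a point from camera to tool coordinates, whose origin is the TCP and whose axes are the flange's). Camera axes: x right, y down, z forward; pixel columns grow to the right and rows downward; lengths in m; the calibration is good to about 2 mm. A picture is of the moment at which its call begins: read the wrist's pose just before it. camera_info takes no time and is no camera call.
- manip.sign_off(): hands the job in; it is judged then, once.
The state is a dict: "clock": time; "qpos": joint angles; "qd": joint speeds; "effort": joint torques, N m; "position": TCP position; "ee_rot": TCP orientation; "contact_force": force on the tool from outside, world axes, zero at the start; "moment": the same for the moment, N m; "width": finger opening in m; "gripper_force": force on a finger pad.
Only numpy, scipy, OpenCV 4.12 (cv2) and the standard library are available. Lean on these libraries where they do the work, as an engineer would, in place of code of your own. Each camera call takes 0.05 s, during which the arm holds its last target. There are 200 camera calls.

## Working session

There is one attempt and no reset: what is moved stays moved. The work goes in short steps, Python scripts to look and compute and a shell command to move; the robot and the scene stay as the last step left them, time stands still between calls to the robot, and variables do not carry over. Pictures are saved under pics/ and viewed, at most 14 in all, crops included, and the job is handed in when it is done.

```bash
ls; mkdir -p pics; python3 - <<'E'
from rig import manip
import cv2, numpy as np
print(manip.get_state())
for n in("top","scene","wrist"):
    im=manip.get_image(n); cv2.imwrite(f"pics/{n}0.png",im[:,:,::-1]); 
    i=manip.camera_info(n); print(n,i)
E
```

```text
pics
{'clock': 0.0, 'qpos': array([-1.36800497e+00,  2.76598649e-01,  1.50614612e+00,  1.65637594e-05,
        1.36072159e+00, -1.21009982e-01]), 'qd': array([-5.10740584e-04, -9.64586501e-04,  9.09726680e-05,  1.51373297e-03,
       -3.00034666e-03,  5.78018172e-04]), 'effort': array([-1.88782642e-04, -4.16778553e+01, -2.45807004e+01, -1.62004071e-04,
        1.13190670e-02, -2.69476942e-05]), 'position': array([ 0.1828219 , -0.54452219,  0.19593253]), 'ee_rot': array([-9.36401882e-04,  9.86922536e-01,  1.61192525e-01, -3.02065109e-05]), 'contact_force': array([-0.27439112,  0.28822166,  0.66234333]), 'moment': array([0.00278603, 0.00436482, 0.03357169]), 'gripper_force': 0.0, 'width': 0.08549224423307977}
top {'camera_matrix': array([[436.06648151,   0.        , 257.8456458 ],
       [  0.        , 436.06648151, 187.42278486],
       [  0.        ,   0.        ,   1.        ]]), 'eye': array([0.34817922, 0.10494848, 1.34003621]), 'orientation': array([ 0.05812496, -0.70115518,  0.70781613, -0.06323939])}
scene {'camera_matrix': array([[356.03912927,   0.        , 253.84596469],
       [  0.        , 356.03912927, 193.75129323],
       [  0.        ,   0.        ,   1.        ]]), 'eye': array([1.23255176, 0.36422544, 0.83989968]), 'orientation': array([-0.20573211,  0.5116385 ,  0.77600344, -0.30613561])}
wrist {'camera_matrix': array([[280.91241576,   0.        , 261.69139839],
       [  0.        , 280.91241576, 190.7054488 ],
       [  0.        ,   0.        ,   1.        ]]), 'tool_from_camera': array([[ 3.60069742e-04, -9.61730435e-01, -2.73997154e-01,
         6.82379905e-02],
       [ 9.99999357e-01,  5.15925126e-05,  1.13304615e-03,
        -2.70319444e-04],
       [-1.07554877e-03, -2.73997386e-01,  9.61729835e-01,
        -1.76547356e-01],
       [ 0.00000000e+00,  0.00000000e+00,  0.00000000e+00,
         1.00000000e+00]])}
```

View pics/top0.png

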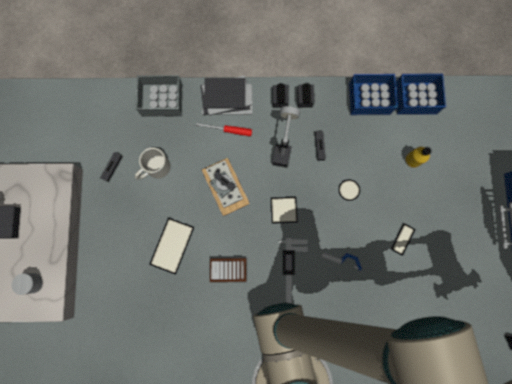

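View pics/scene0.png

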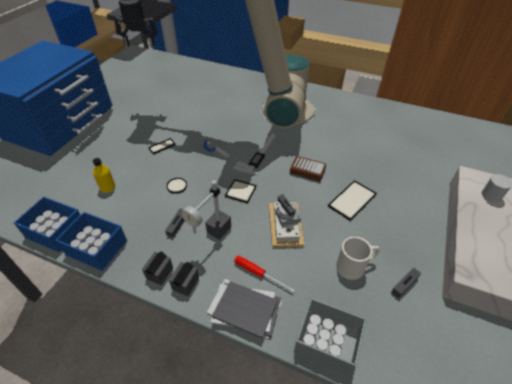

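The top view shows the stack at about (225,185), and the gauge base at (282,152) with its arm going up to (290,112). The nests are: block (172,245), housing (284,209), collar (348,190) and bar (403,238). 
Things that could be taken for the bar are the bar on the stack (225,180), loose dark bars at (112,166) and (320,145), and a black frame at (289,262). The description says topmost of the stack, and smallest. Checking that in a crop.

```bash
cat > h.py <<'E'
import numpy as np, cv2
from scipy.spatial.transform import Rotation as R
from rig import manip
def rot(q): return R.from_quat(np.roll(q,-1)).as_matrix()
def campose(n,s=None):
    i=manip.camera_info(n); K=i["camera_matrix"]
    if n=="wrist":
        T=np.eye(4);T[:3,:3]=rot(s["ee_rot"]);T[:3,3]=s["position"];T=T@i["tool_from_camera"];return K,T[:3,:3],T[:3,3]
    return K,rot(i["orientation"]),i["eye"]
def cast(cam,px,z):
    K,Rm,e=cam; px=np.atleast_2d(px).astype(float)
    d=np.c_[px,np.ones(len(px))]@np.linalg.inv(K).T@Rm.T
    return e+d*((z-e[2])/d[:,2])[:,None]
def rect(cam,mask_pts,z):
    w=cast(cam,mask_pts,z)[:,:2]
    (c,s,a)=cv2.minAreaRect((w*1000).astype(np.float32))
    if s[0]<s[1]: s=s[::-1]; a+=90
    return np.array(c)/1000,np.array(s),(a+90)%180-90
E
python3 - <<'E'
from h import *
im=cv2.imread("pics/top0.png"); c=campose("top")
for q in[(0,0,),(512,384)]: print(cast(c,q,0))
hsv=cv2.cvtColor(im,cv2.COLOR_BGR2HSV)
m=((hsv[:,:,2]>170)&(hsv[:,:,1]<60)).astype(np.uint8)
for k,p in dict(block=(172,245),housing=(284,209),collar=(348,190),bar=(403,238)).items():
    n,l=cv2.connectedComponents(m); mm=(l==l[p[1],p[0]]).astype(np.uint8)
    ct=max(cv2.findContours(mm,0,1)[0],key=cv2.contourArea)
    print(k,l[p[1],p[0]],rect(c,ct[:,0],.005))
a=im[60:280,70:440]; 
st=cv2.resize(im[145:225,190:260],None,fx=7,fy=7,interpolation=2)
sc=cv2.imread("pics/scene0.png")[185:250,255:320]
sc=cv2.resize(sc,(490,560),interpolation=2)
o=np.hstack([st[:560],sc]); o=cv2.resize(o,(780,int(o.shape[0]*780/o.shape[1])))
cv2.imwrite("pics/crop.png",o)
E
```

```text
[[1.22688522 0.95312341 0.        ]]
[[-0.00499359 -0.637916    0.        ]]
block 41 (array([0.40391476, 0.35790125]), array([138.86262512,  72.86645508]), -20.597137451171875)
housing 38 (array([0.51023105, 0.0156928 ]), array([65.1975708 , 65.10256958]), 89.48038482666016)
collar 33 (array([ 0.56937628, -0.18920193]), array([50.88254547, 49.81473923]), -2.443634033203125)
bar 42 (array([ 0.43015952, -0.35372559]), array([48.13521576, 24.09653091]), -29.768287658691406)
```

View pics/crop.png

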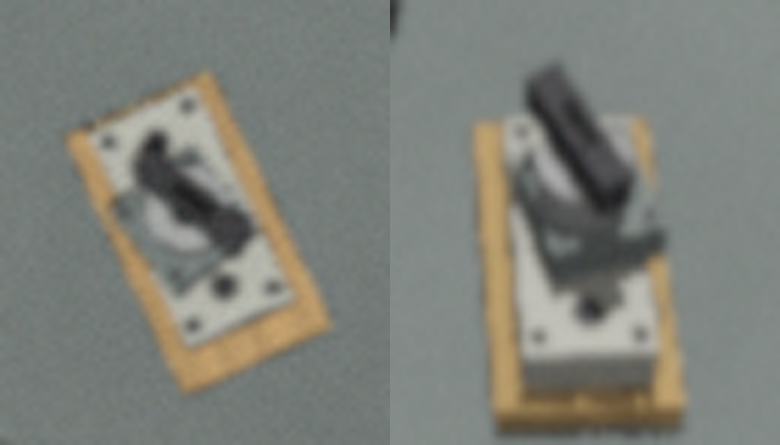

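The crop confirms it: the small dark slotted bar lies diagonally on the collar, around px (225,180), about 45° from +x. The bar nest is partly shadowed by the arm, so I'll re-measure it later. Next I go above the stack.

```bash
cat >> h.py <<'E'
def yaw(s): 
    m=rot(s["ee_rot"]); return np.degrees(np.arctan2(m[1,0],m[0,0]))
def go(x,y,z,deg,sym=180):
    s=manip.get_state(); d=(deg-yaw(s)+sym/2)%sym-sym/2
    t=-d; c=np.radians(yaw(s)+d); dx,dy,dz=np.array([x,y,z])-s["position"]
    m=rot(s["ee_rot"]); tilt=np.round(np.degrees([m[0,2],m[1,2]]),2)
    print("turn z deg %.2f then mm x %.1f y %.1f z %.1f"%(t,1000*(np.cos(c)*dx+np.sin(c)*dy),1000*(np.sin(c)*dx-np.cos(c)*dy),-1000*dz),"tilt",tilt,"q",s["qpos"].round(2),"t",round(s["clock"],2))
E
python3 - <<'E'
from h import *
c=campose("top"); p=cast(c,[(225,180)],.1)[0]; print(p, cast(c,(282,152),.05),cast(c,(224.3,183.6),.039))
a=np.radians(45); go(p[0]-.02,p[1]-.02,.28,45,360)
E
```

```text
[0.58599951 0.18967741 0.1       ] [[0.68091007 0.01976862 0.05      ]] [[0.58660741 0.19593439 0.039     ]]
turn z deg -26.45 then mm x 776.1 y -234.2 z -83.9 tilt [-0.02  0.08] q [-1.37  0.28  1.51 -0.    1.36 -0.12] t 0.15
```

```bash
python3 -m handwheel '[{"translation":[0,0,-20],"angular":[0,0,-6.6],"hand":0}]' 2>&1 | tail -3; python3 -c "
from h import *
print(manip.get_state()['position'])"
```

```text
contact_force: [-0.4, -0.3, -0.9]
width: 0.0855
gripper_force: 0.0
[ 0.18141007 -0.53792995  0.2292665 ]
```

I typed mm where metres are wanted. The row was clipped to a harmless rise. I use metres from here on.

```bash

python3 -m handwheel '[{"translation":[0,0,0],"angular":[0,0,-6.6],"hand":0},{"translation":[0,0,0],"angular":[0,0,-6.6],"hand":0},{"translation":[0,0,0],"angular":[0,0,-6.6],"hand":0},{"translation":[0.035,-0.0105,-0.01],"angular":[0,0,0],"hand":0},{"translation":[0.035,-0.0105,-0.01],"angular":[0,0,0],"hand":0},{"translation":[0.035,-0.0105,-0.01],"angular":[0,0,0],"hand":0},{"translation":[0.035,-0.0105,-0.01],"angular":[0,0,0],"hand":0},{"translation":[0.035,-0.0105,0],"angular":[0,0,0],"hand":0},{"translation":[0.035,-0.0105,0],"angular":[0,0,0],"hand":0}]' >/dev/null
python3 -m handwheel '[{"translation":[0.035,-0.0105,0],"angular":[0,0,0],"hand":0},{"translation":[0.035,-0.0105,0],"angular":[0,0,0],"hand":0},{"translation":[0.035,-0.0105,0],"angular":[0,0,0],"hand":0},{"translation":[0.035,-0.0105,0],"angular":[0,0,0],"hand":0},{"translation":[0.035,-0.0105,0],"angular":[0,0,0],"hand":0},{"translation":[0.035,-0.0105,0],"angular":[0,0,0],"hand":0},{"translation":[0.035,-0.0105,0],"angular":[0,0,0],"hand":0},{"translation":[0.035,-0.0105,0],"angular":[0,0,0],"hand":0}]'
python3 -c "
from h import *
go(.566,.17,.28,45,360)"
```

```text
clock: 1.65
position: [0.4261, -0.0931, 0.2784]
ee_rot: [0.0, 0.924, 0.382, -0.0]
contact_force: [0.6, -0.6, 0.7]
width: 0.0853
gripper_force: 0.0
turn z deg -0.05 then mm x 285.0 y -87.2 z -1.6 tilt [ 0.01 -0.01] q [-0.37  0.02  1.62 -0.    1.5   0.41] t 1.65
```

```bash

python3 -m handwheel '[{"translation":[0.035,-0.0107,0],"angular":[0,0,0],"hand":0},{"translation":[0.035,-0.0107,0],"angular":[0,0,0],"hand":0},{"translation":[0.035,-0.0107,0],"angular":[0,0,0],"hand":0},{"translation":[0.035,-0.0107,0],"angular":[0,0,0],"hand":0},{"translation":[0.035,-0.0107,0],"angular":[0,0,0],"hand":0},{"translation":[0.035,-0.0107,0],"angular":[0,0,0],"hand":0},{"translation":[0.035,-0.0107,0],"angular":[0,0,0],"hand":0},{"translation":[0.01,-0.003,0],"angular":[0,0,0],"hand":0},{"translation":[0,0,0],"angular":[0,0,0],"hand":0},{"translation":[0,0,0],"angular":[0,0,0],"hand":0}]'
python3 - <<'E'
from h import *
s=manip.get_state(); im=manip.get_image("wrist")[:,:,::-1]; cv2.imwrite("pics/w1.png",im); np.save("w1s.npy",s,allow_pickle=True)
t=manip.get_image("top")[:,:,::-1]; cv2.imwrite("pics/top1.png",t)
o=np.hstack([im, cv2.resize(t[190:290,370:442],(276,384))]); cv2.imwrite("pics/v1.png",o)
E
```

```text
clock: 2.48
position: [0.5508, 0.1402, 0.2777]
ee_rot: [0.0, 0.924, 0.383, -0.001]
contact_force: [-0.2, -0.6, -0.2]
width: 0.0855
gripper_force: 0.0
```

View pics/v1.png

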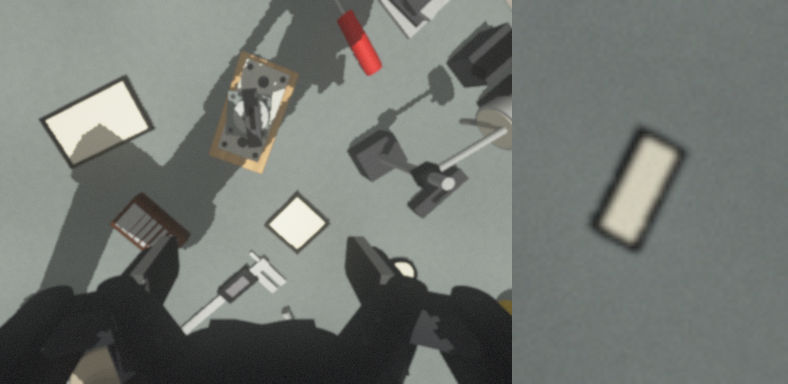

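Wrist view: the stack is at (250,110) in the arm's shadow, with the bar nearly vertical at (252,110). The bar nest is clear in the top view now. I'll fit its recess and zoom in on the stack.

```bash
python3 - <<'E'
from h import *
c=campose("top"); im=cv2.imread("pics/top1.png")
hsv=cv2.cvtColor(im,cv2.COLOR_BGR2HSV); m=((hsv[:,:,2]>170)&(hsv[:,:,1]<60)).astype(np.uint8)
l=cv2.connectedComponents(m)[1]
for p in[(403,238),(348,190),(284,209)]:
    ct=max(cv2.findContours((l==l[p[1],p[0]]).astype(np.uint8),0,1)[0],key=cv2.contourArea)
    print(rect(c,ct[:,0],.005))
    # outer edge: black
w=cv2.imread("pics/w1.png")[40:180,190:310]
w=cv2.convertScaleAbs(w,alpha=1.6)
cv2.imwrite("pics/z1.png",cv2.resize(w,None,fx=4.2,fy=4.2,interpolation=2))
E
```

```text
(array([ 0.41655505, -0.34666293]), array([77.81386566, 25.3443203 ]), -29.768260955810547)
(array([ 0.57007935, -0.18844772]), array([50.14038467, 49.67811584]), 43.16730499267578)
(array([0.51015164, 0.00778412]), array([65.11792755, 49.37942505]), -0.5196151733398438)
```

View pics/z1.png

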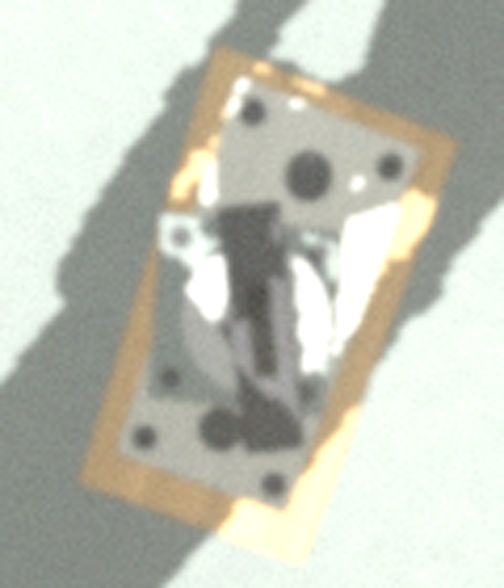

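The zoom shows the bar's top face from about (249,207) to (272,447) in the crop, lying on the bright collar, above the grey housing and the block.

```bash
python3 - <<'E'
from h import *
s=np.load("w1s.npy",allow_pickle=True).item(); c=campose("wrist",s)
f=lambda P:np.array(P)/4.2+[190,40]
e=cast(c,f([(249,207),(272,447)]),.101); d=e[1]-e[0]
print(e,e.mean(0),np.linalg.norm(d)*1000,"ang",np.degrees(np.arctan2(d[1],d[0]))%180)
b=cast(c,f([(228,75),(425,145),(292,505),(122,455)]),.039); print("block",b.mean(0))
bd=cast(c,f([(215,47),(455,147),(303,565),(82,480)]),.015);print("board",bd.mean(0))
m=e.mean(0); a=(np.degrees(np.arctan2(d[1],d[0])))%180
go(m[0],m[1],.20,a)
E
```

```text
[[0.60529638 0.21627995 0.101     ]
 [0.56193726 0.16432474 0.101     ]] [0.58361682 0.19030234 0.101     ] 67.67094962321902 ang 50.153382423589704
block [0.58830302 0.19576673 0.039     ]
board [0.58249866 0.1927139  0.015     ]
turn z deg -5.25 then mm x 60.5 y -7.4 z 78.4 tilt [-0.05 -0.06] q [ 0.13  0.23  1.37 -0.    1.54  0.91] t 2.58
```

```bash

python3 -m handwheel '[{"translation":[0,0,0],"angular":[0,0,-5.2],"hand":0},{"translation":[0.03,-0.0037,0.03],"angular":[0,0,0],"hand":0},{"translation":[0.0305,-0.0037,0.03],"angular":[0,0,0],"hand":0},{"translation":[0,0,0.03],"angular":[0,0,0],"hand":0},{"translation":[0,0,0.03],"angular":[0,0,0],"hand":0},{"translation":[0,0,0.02],"angular":[0,0,0],"hand":0},{"translation":[0,0,0],"angular":[0,0,0],"hand":0},{"translation":[0,0,0],"angular":[0,0,0],"hand":0}]'
python3 - <<'E'
from h import *
go(.5836,.1903,.089,50.15)
s=manip.get_state();im=manip.get_image("wrist")[:,:,::-1];cv2.imwrite("pics/w2.png",im)
E
```

```text
clock: 3.25
position: [0.5827, 0.1887, 0.1397]
ee_rot: [-0.0, 0.906, 0.423, -0.001]
contact_force: [-0.4, -0.5, 0.4]
width: 0.0857
gripper_force: 0.0
turn z deg -0.09 then mm x 1.8 y -0.3 z 50.7 tilt [-0.11 -0.05] q [ 0.2   0.37  1.51 -0.    1.26  0.9 ] t 3.25
```

View pics/w2.png

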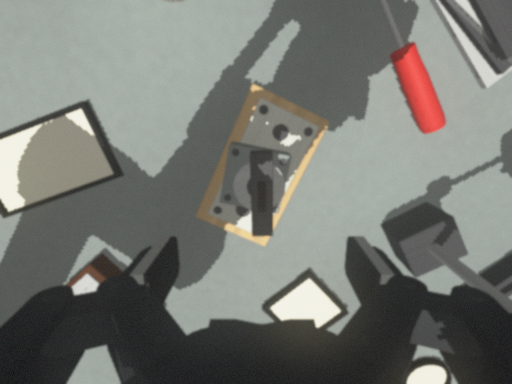

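The bar is vertical in the picture at column 262, midway between the fingers, so the alignment is good. I descend and close on it.

```bash

python3 -m handwheel '[{"translation":[0.001,0,0.02],"angular":[0,0,0],"hand":0},{"translation":[0,0,0.02],"angular":[0,0,0],"hand":0.3},{"translation":[0,0,0.01],"angular":[0,0,0],"hand":0.5},{"translation":[0,0,0],"angular":[0,0,0],"hand":1},{"translation":[0,0,0],"angular":[0,0,0],"hand":1},{"translation":[0,0,0],"angular":[0,0,0],"hand":1},{"translation":[0,0,0],"angular":[0,0,0],"hand":1},{"translation":[0,0,0],"angular":[0,0,0],"hand":1},{"translation":[0,0,0],"angular":[0,0,0],"hand":1}]' 40
```

```text
clock: 4.05
position: [0.5847, 0.1911, 0.0909]
ee_rot: [0.0, 0.906, 0.424, 0.001]
contact_force: [-0.6, -0.4, -0.3]
width: -0.0001
gripper_force: 0.0
```

```bash
python3 - <<'E'
from h import *
im=manip.get_image("wrist")[:,:,::-1]; sc=manip.get_image("scene")[:,:,::-1]
o=np.hstack([im[60:384,100:420],cv2.resize(sc[150:260,240:340],(400,440),interpolation=2)[:324]]);cv2.imwrite("pics/v3.png",o)
E
```

```text
(no output)
```

View pics/v3.png

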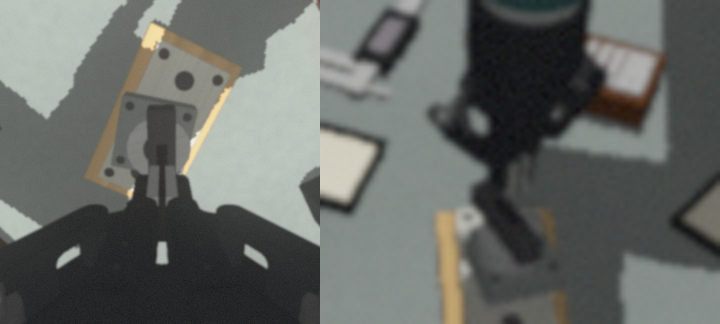

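```bash
python3 - <<'E'
from h import *
s=manip.get_state()
def proj(n,P):
    K,Rm,e=campose(n,s); q=(np.atleast_2d(P)-e)@Rm@K.T; return q[:,:2]/q[:,2:]
e=np.array([[0.6053,.2163,.101],[0.5619,.1643,.101],s["position"],s["position"]+[0,0,.019]])
print("wrist crop",proj("wrist",e)-[100,60]); print("scene crop",(proj("scene",e)-[240,150])*4)
im=cv2.imread("pics/v3.png"); a=im[60:260,60:260]; b=im[100:300,400:620]
o=np.hstack([cv2.resize(a,(390,390),interpolation=2),cv2.resize(b,(400,390),interpolation=2)])
cv2.imwrite("pics/v3z.png",cv2.convertScaleAbs(o,alpha=1.6))
E
```

```text
wrist crop [[162.75555975 112.19580305]
 [162.60713476 211.36207355]
 [162.74918655 156.71773709]
 [162.91206868 168.09814592]]
scene crop [[209.2435226  240.52927863]
 [159.727063   176.09650876]
 [183.55277621 218.79096219]
 [185.51309302 200.61773993]]
```

View pics/v3z.png

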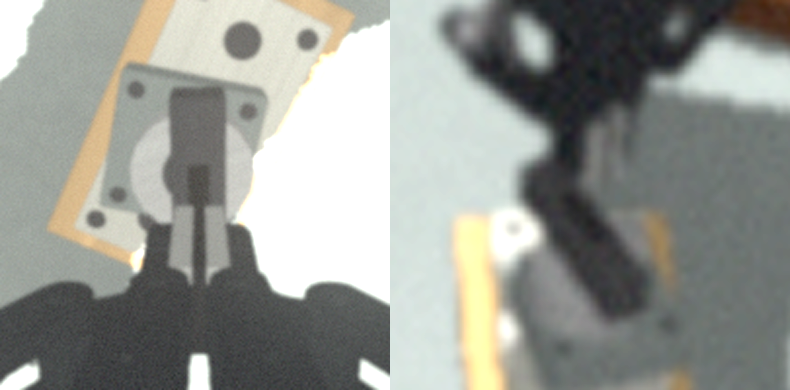

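The shut fingertips appear over the bar rather than around it, so the tips seem to be higher than assumed. I rise, open half, go lower and close again.

```bash

python3 -m handwheel '[{"translation":[0.002,0,-0.02],"angular":[0,0,0],"hand":1},{"translation":[0,0,0],"angular":[0,0,0],"hand":0.4},{"translation":[0,0,0],"angular":[0,0,0],"hand":0.4},{"translation":[0,0,0],"angular":[0,0,0],"hand":0.4},{"translation":[0,0,0],"angular":[0,0,0],"hand":0.4}]'
python3 - <<'E'
from h import *
im=manip.get_image("wrist")[:,:,::-1]; sc=manip.get_image("scene")[:,:,::-1]
go(.5836,.1903,.085,50.15)
o=np.hstack([cv2.resize(im[100:300,160:360],(400,400),interpolation=2),cv2.resize(sc[180:250,250:320],(400,400),interpolation=2)]);cv2.imwrite("pics/v4.png",cv2.convertScaleAbs(o,alpha=1.5))
E
```

```text
clock: 4.57
position: [0.5848, 0.1924, 0.1092]
ee_rot: [-0.0, 0.906, 0.424, -0.001]
contact_force: [-0.2, 0.9, -0.3]
width: 0.0483
gripper_force: 0.0
turn z deg -0.00 then mm x -2.4 y 0.3 z 24.2 tilt [-0.08 -0.02] q [ 0.2   0.4   1.55 -0.    1.2   0.9 ] t 4.67
```

View pics/v4.png

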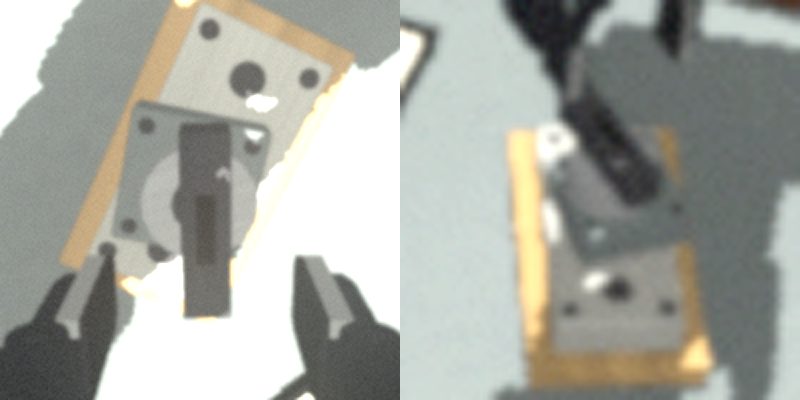

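```bash
python3 - <<'E'
from h import *
i=manip.camera_info("wrist");T=np.linalg.inv(i["tool_from_camera"]);K=i["camera_matrix"]
for y in(0,.024):
  for x in(-.011,0,.011):
    for z in(0,-.01,-.02):
      q=K@(T@[x,y,z,1])[:3]; print(y,x,z,(q[:2]/q[2]).round(0))
s=manip.get_state(); c=campose("wrist",s)
f=lambda P:np.array(P)/2.+[160,100]
for z in(.081,.091,.101):
  e=cast(c,f([(205,123),(207,318)]),z); w=cast(c,f([(181,200),(231,200)]),z); print(z,e.mean(0),np.linalg.norm(e[1]-e[0]),np.linalg.norm(w[1]-w[0]))
E
```

```text
0 -0.011 0 [263. 232.]
0 -0.011 -0.01 [263. 238.]
0 -0.011 -0.02 [263. 245.]
0 0 0 [263. 217.]
0 0 -0.01 [263. 222.]
0 0 -0.02 [263. 229.]
0 0.011 0 [263. 201.]
0 0.011 -0.01 [263. 206.]
0 0.011 -0.02 [263. 212.]
0.024 -0.011 0 [298. 232.]
0.024 -0.011 -0.01 [300. 238.]
0.024 -0.011 -0.02 [302. 245.]
0.024 0 0 [298. 217.]
0.024 0 -0.01 [300. 222.]
0.024 0 -0.02 [303. 229.]
0.024 0.011 0 [299. 201.]
0.024 0.011 -0.01 [301. 206.]
0.024 0.011 -0.02 [303. 212.]
0.081 [0.58024047 0.18627765 0.081     ] 0.08024146059570413 0.01912727121519157
0.091 [0.58259295 0.18918053 0.091     ] 0.07632022089867742 0.01819255972529601
0.101 [0.58494542 0.19208342 0.101     ] 0.07239898120165068 0.01725784823540043
```

```bash
python3 -c "
from rig import manip;print(manip.grip_point_offset)"
python3 -m handwheel '[{"translation":[0,0,0],"angular":[0,0,0],"hand":1},{"translation":[0,0,0.01],"angular":[0,0,0],"hand":1},{"translation":[0,0,0.008],"angular":[0,0,0],"hand":1},{"translation":[0,0,0],"angular":[0,0,0],"hand":1},{"translation":[0,0,0.002],"angular":[0,0,0],"hand":1},{"translation":[0,0,0.002],"angular":[0,0,0],"hand":1},{"translation":[0,0,0],"angular":[0,0,0],"hand":1}]'|egrep 'pos|contact|width'
python3 -m handwheel '[{"translation":[0,0,0.002],"angular":[0,0,0],"hand":1},{"translation":[0,0,0.001],"angular":[0,0,0],"hand":1},{"translation":[0,0,0],"angular":[0,0,0],"hand":1}]'|egrep 'pos|contact|width'
```

```text
0.0187
position: [0.5853, 0.1925, 0.0875]
contact_force: [-1.7, 0.9, -1.4]
width: -0.0003
position: [0.5854, 0.1925, 0.0849]
contact_force: [-0.1, -0.6, 0.3]
width: 0.0002
```

```bash

python3 -m handwheel '[{"translation":[0,0,0.002],"angular":[0,0,0],"hand":1},{"translation":[0,0,0.001],"angular":[0,0,0],"hand":1},{"translation":[0,0,0],"angular":[0,0,0],"hand":1}]'|egrep 'pos|contact|width'
python3 -m handwheel '[{"translation":[0,0,0.002],"angular":[0,0,0],"hand":1},{"translation":[0,0,0.001],"angular":[0,0,0],"hand":1},{"translation":[0,0,0],"angular":[0,0,0],"hand":1}]'|egrep 'pos|contact|width'
python3 - <<'E'
from h import *
im=manip.get_image("wrist")[:,:,::-1]; sc=manip.get_image("scene")[:,:,::-1]
o=np.hstack([cv2.resize(im[100:300,160:360],(400,400),interpolation=2),cv2.resize(sc[160:230,240:310],(400,400),interpolation=2)]);cv2.imwrite("pics/v5.png",cv2.convertScaleAbs(o,alpha=1.5))
E
```

```text
position: [0.5852, 0.1925, 0.0818]
contact_force: [-0.0, -0.2, 1.1]
width: 0.0001
position: [0.5852, 0.1925, 0.0786]
contact_force: [-0.0, 0.6, 0.3]
width: -0.0001
```

View pics/v5.png

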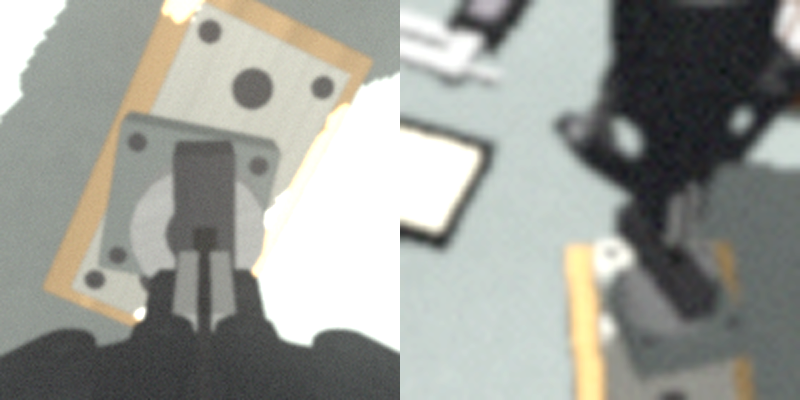

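```bash

python3 -m handwheel '[{"translation":[0,0,0.002],"angular":[0,0,0],"hand":1},{"translation":[0,0,0.002],"angular":[0,0,0],"hand":1},{"translation":[0,0,0],"angular":[0,0,0],"hand":1}]'|egrep 'pos|contact|width'
python3 -m handwheel '[{"translation":[0,0,0.0015],"angular":[0,0,0],"hand":1},{"translation":[0,0,0.0015],"angular":[0,0,0],"hand":1},{"translation":[0,0,0],"angular":[0,0,0],"hand":1}]'|egrep 'pos|contact|width'
python3 -m handwheel '[{"translation":[0,0,0.0015],"angular":[0,0,0],"hand":1},{"translation":[0,0,0.0015],"angular":[0,0,0],"hand":1},{"translation":[0,0,0],"angular":[0,0,0],"hand":1}]'|egrep 'pos|contact|width'
```

```text
position: [0.5851, 0.1924, 0.0745]
contact_force: [0.8, -0.0, 0.4]
width: 0.0
position: [0.5852, 0.1925, 0.0716]
contact_force: [0.1, 0.6, -0.6]
width: -0.0001
position: [0.5852, 0.1925, 0.0686]
contact_force: [0.3, -0.4, 0.4]
width: -0.0003
```

```bash

python3 -m handwheel '[{"translation":[0,0,0.0015],"angular":[0,0,0],"hand":1},{"translation":[0,0,0.0015],"angular":[0,0,0],"hand":1},{"translation":[0,0,0],"angular":[0,0,0],"hand":1}]'|egrep 'pos|contact|width'
python3 -m handwheel '[{"translation":[0,0,0.001],"angular":[0,0,0],"hand":1},{"translation":[0,0,0.001],"angular":[0,0,0],"hand":1},{"translation":[0,0,0],"angular":[0,0,0],"hand":1}]'|egrep 'pos|contact|width'
python3 - <<'E'
from h import *
s=manip.get_state(); print(s["contact_force"])
im=manip.get_image("wrist")[:,:,::-1]; sc=manip.get_image("scene")[:,:,::-1]
o=np.hstack([cv2.resize(im[100:300,160:360],(400,400),interpolation=2),cv2.resize(sc[170:220,260:310],(400,400),interpolation=2)]);cv2.imwrite("pics/v6.png",cv2.convertScaleAbs(o,alpha=1.5))
E
```

```text
position: [0.5856, 0.1926, 0.0666]
contact_force: [-0.8, 0.0, 3.3]
width: 0.0001
position: [0.5858, 0.1926, 0.0665]
contact_force: [-3.7, -0.7, 13.1]
width: -0.0002
[-3.68199733 -0.6940511  13.13916667]
```

The shut tips touch the bar top (z 0.101) at TCP z ≈ 0.0667, so the real tips sit about 34.5 mm behind the reported TCP. I use tip = TCP + 34.5 mm from here on. I back off, open and grasp deeper.

```bash

python3 -m handwheel '[{"translation":[0,0,-0.015],"angular":[0,0,0],"hand":1},{"translation":[0,0,0],"angular":[0,0,0],"hand":0.4},{"translation":[0,0,0],"angular":[0,0,0],"hand":0.4},{"translation":[0,0,0],"angular":[0,0,0],"hand":0.4},{"translation":[0,0,0.012],"angular":[0,0,0],"hand":0.4},{"translation":[0,0,0.006],"angular":[0,0,0],"hand":0.4},{"translation":[0,0,0.006],"angular":[0,0,0],"hand":0.4},{"translation":[0,0,0],"angular":[0,0,0],"hand":0.4}]' 40|egrep 'pos|contact|width'
python3 -m handwheel '[{"translation":[0,0,0.003],"angular":[0,0,0],"hand":0.4},{"translation":[0,0,0],"angular":[0,0,0],"hand":1},{"translation":[0,0,0],"angular":[0,0,0],"hand":1},{"translation":[0,0,0],"angular":[0,0,0],"hand":1},{"translation":[0,0,0],"angular":[0,0,0],"hand":1},{"translation":[0,0,0],"angular":[0,0,0],"hand":1}]' 40
python3 -c "
from h import *
go(.4166,-.3467,.15,-29.8)"
```

```text
position: [0.5839, 0.1922, 0.0528]
contact_force: [0.2, -0.5, -0.1]
width: 0.0515
clock: 8.62
position: [0.5858, 0.1926, 0.0524]
ee_rot: [0.0, 0.906, 0.424, 0.001]
contact_force: [-0.1, 0.6, 1.4]
width: 0.0167
gripper_force: 40.1
turn z deg 79.95 then mm x 121.2 y 552.1 z -97.6 tilt [0.06 0.01] q [ 0.2   0.44  1.62 -0.    1.07  0.9 ] t 8.62
```

```bash

python3 -m handwheel '[{"translation":[0,0,-0.015],"angular":[0,0,0],"hand":1},{"translation":[0,0,-0.03],"angular":[0,0,0],"hand":1},{"translation":[0,0,-0.035],"angular":[0,0,0],"hand":1},{"translation":[0,0,-0.02],"angular":[0,0,0],"hand":1},{"translation":[0,0,0],"angular":[0,0,6.6],"hand":1},{"translation":[0,0,0],"angular":[0,0,6.6],"hand":1},{"translation":[0,0,0],"angular":[0,0,6.6],"hand":1},{"translation":[0,0,0],"angular":[0,0,6.6],"hand":1},{"translation":[0,0,0],"angular":[0,0,6.6],"hand":1},{"translation":[0,0,0],"angular":[0,0,6.6],"hand":1}]' >/dev/null
python3 -m handwheel '[{"translation":[0,0,0],"angular":[0,0,6.7],"hand":1},{"translation":[0,0,0],"angular":[0,0,6.7],"hand":1},{"translation":[0,0,0],"angular":[0,0,6.7],"hand":1},{"translation":[0,0,0],"angular":[0,0,6.7],"hand":1},{"translation":[0,0,0],"angular":[0,0,6.7],"hand":1},{"translation":[0,0,0],"angular":[0,0,6.7],"hand":1},{"translation":[0.004,0.02,0],"angular":[0,0,0],"hand":1},{"translation":[0.0075,0.034,0],"angular":[0,0,0],"hand":1},{"translation":[0.0075,0.034,0],"angular":[0,0,0],"hand":1},{"translation":[0.0075,0.034,0],"angular":[0,0,0],"hand":1}]' >/dev/null
python3 -m handwheel '[{"translation":[0.0075,0.034,0],"angular":[0,0,0],"hand":1},{"translation":[0.0075,0.034,0],"angular":[0,0,0],"hand":1},{"translation":[0.0075,0.034,0],"angular":[0,0,0],"hand":1},{"translation":[0.0075,0.034,0],"angular":[0,0,0],"hand":1},{"translation":[0.0075,0.034,0],"angular":[0,0,0],"hand":1},{"translation":[0.0075,0.034,0],"angular":[0,0,0],"hand":1},{"translation":[0.0075,0.034,0],"angular":[0,0,0],"hand":1},{"translation":[0.0075,0.034,0],"angular":[0,0,0],"hand":1},{"translation":[0.0075,0.034,0],"angular":[0,0,0],"hand":1},{"translation":[0.0075,0.034,0],"angular":[0,0,0],"hand":1}]' >/dev/null
python3 -m handwheel '[{"translation":[0.0075,0.034,0],"angular":[0,0,0],"hand":1},{"translation":[0,0.01,0],"angular":[0,0,0],"hand":1},{"translation":[0,0,0],"angular":[0,0,0],"hand":1},{"translation":[0,0,0],"angular":[0,0,0],"hand":1}]'
python3 - <<'E'
from h import *
go(.4166,-.3467,.10,-29.8)
s=manip.get_state();im=manip.get_image("wrist")[:,:,::-1];cv2.imwrite("pics/w7.png",im);np.save("w7s.npy",s,allow_pickle=True)
E
```

```text
clock: 11.45
position: [0.4293, -0.3007, 0.1516]
ee_rot: [-0.001, 0.966, -0.257, -0.001]
contact_force: [-0.6, 0.6, -2.0]
width: 0.0171
gripper_force: 39.9
turn z deg 0.05 then mm x 11.8 y 46.2 z 51.6 tilt [-0.03  0.1 ] q [-0.74  0.23  1.68  0.    1.23  1.35] t 11.45
```

View pics/w7.png

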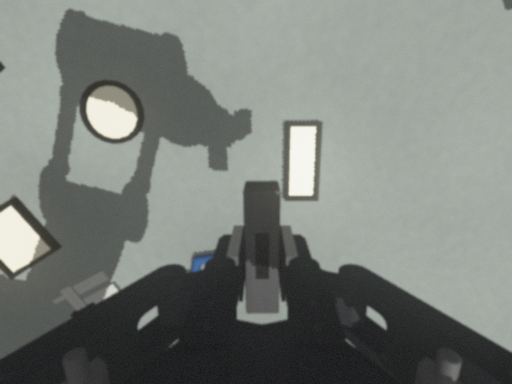

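The bar is held, at columns 244–280 with its far end at row 182. The bar nest is at (302,160), nearly aligned. I measure the nest and the bar's offset in the grip.

```bash
cat >> h.py <<'E'
def white(im,p,vmin=170):
    hsv=cv2.cvtColor(np.ascontiguousarray(im),cv2.COLOR_BGR2HSV); m=((hsv[:,:,2]>vmin)&(hsv[:,:,1]<60)).astype(np.uint8)
    l=cv2.connectedComponents(m)[1]; return max(cv2.findContours((l==l[p[1],p[0]]).astype(np.uint8),0,1)[0],key=cv2.contourArea)[:,0]
E
python3 - <<'E'
from h import *
s=np.load("w7s.npy",allow_pickle=True).item();c=campose("wrist",s); im=cv2.imread("pics/w7.png")
n=rect(c,white(im,(302,160)),.005); print(n)
e=cast(c,[(262,182)],s["position"][2]+.0486)[0]; print("bar far end ahead of TCP mm",np.linalg.norm((e-s["position"])[:2])*1000)
go(n[0][0],n[0][1],.10,n[2])
E
```

```text
(array([ 0.41581415, -0.34761469]), array([80.95394135, 30.35992432]), -29.533519744873047)
bar far end ahead of TCP mm 36.465812181753385
turn z deg -0.14 then mm x 11.4 y 48.2 z 51.7 tilt [-0.02  0.1 ] q [-0.74  0.23  1.68  0.    1.23  1.35] t 11.5
```

```bash

python3 -m handwheel '[{"translation":[0.005,0.024,0],"angular":[0,0,0],"hand":1},{"translation":[0.005,0.024,0],"angular":[0,0,0],"hand":1},{"translation":[0,0,0.035],"angular":[0,0,0],"hand":1},{"translation":[0,0,0.035],"angular":[0,0,0],"hand":1},{"translation":[0,0,0.035],"angular":[0,0,0],"hand":1},{"translation":[0,0,0.025],"angular":[0,0,0],"hand":1},{"translation":[0,0,0.01],"angular":[0,0,0],"hand":1},{"translation":[0,0,0],"angular":[0,0,0],"hand":1},{"translation":[0,0,0],"angular":[0,0,0],"hand":1}]'
python3 - <<'E'
from h import *
go(.4158,-.3476,-.0236,-29.6)
s=manip.get_state();im=manip.get_image("wrist")[:,:,::-1];cv2.imwrite("pics/w8.png",im);np.save("w8s.npy",s,allow_pickle=True)
E
```

```text
clock: 12.25
position: [0.4158, -0.3473, 0.0125]
ee_rot: [0.0, 0.967, -0.255, 0.0]
contact_force: [0.9, -0.1, -1.4]
width: 0.0169
gripper_force: 40.0
turn z deg 0.03 then mm x 0.2 y 0.2 z 36.1 tilt [ 0.03 -0.01] q [-0.82  0.39  1.84  0.    0.91  1.26] t 12.25
```

```bash

python3 -m handwheel '[{"translation":[0,0,0.012],"angular":[0,0,0],"hand":1},{"translation":[0,0,0.01],"angular":[0,0,0],"hand":1},{"translation":[0,0,0.006],"angular":[0,0,0],"hand":1},{"translation":[0,0,0.003],"angular":[0,0,0],"hand":1},{"translation":[0,0,0],"angular":[0,0,0],"hand":1}]'
python3 -m handwheel '[{"translation":[0,0,0.002],"angular":[0,0,0],"hand":1},{"translation":[0,0,0.0015],"angular":[0,0,0],"hand":1},{"translation":[0,0,0],"angular":[0,0,0],"hand":1}]'
```

```text
clock: 12.72
position: [0.4147, -0.3476, -0.0192]
ee_rot: [-0.0, 0.967, -0.256, -0.0]
contact_force: [0.3, 0.3, -2.0]
width: 0.017
gripper_force: 40.0
clock: 12.97
position: [0.4149, -0.3479, -0.0225]
ee_rot: [0.0, 0.967, -0.256, 0.0]
contact_force: [-0.3, -1.0, -1.8]
width: 0.0169
gripper_force: 40.0
```

View pics/w8.png

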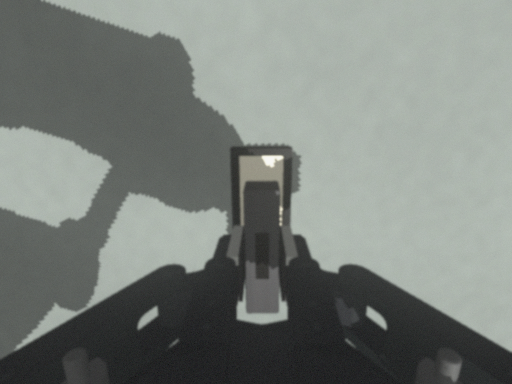

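The bar is centred between the lips (columns 240 and 284) and square to the nest. I lower it to contact.

```bash

python3 -m handwheel '[{"translation":[0,0,0.001],"angular":[0,0,0],"hand":1},{"translation":[0,0,0],"angular":[0,0,0],"hand":1}]'|egrep 'pos|contact'
python3 -m handwheel '[{"translation":[0,0,0.001],"angular":[0,0,0],"hand":1},{"translation":[0,0,0],"angular":[0,0,0],"hand":1}]'|egrep 'pos|contact'
```

```text
position: [0.4148, -0.3479, -0.0235]
contact_force: [-0.5, -0.7, -1.8]
position: [0.4149, -0.348, -0.0236]
contact_force: [-0.5, 0.9, 3.9]
```

```bash

python3 -m handwheel '[{"translation":[0,0,0],"angular":[0,0,0],"hand":0.6},{"translation":[0,0,0],"angular":[0,0,0],"hand":0.6},{"translation":[0,0,0],"angular":[0,0,0],"hand":0.6},{"translation":[0,0,-0.01],"angular":[0,0,0],"hand":0.6},{"translation":[0,0,-0.03],"angular":[0,0,0],"hand":0.6},{"translation":[0,0,-0.04],"angular":[0,0,0],"hand":0},{"translation":[0,0,-0.04],"angular":[0,0,0],"hand":0},{"translation":[0,0,-0.04],"angular":[0,0,0],"hand":0},{"translation":[0,0,-0.04],"angular":[0,0,0],"hand":0}]'
python3 - <<'E'
from h import *
go(.52,.165,.20,20)
s=manip.get_state();im=manip.get_image("wrist")[:,:,::-1];cv2.imwrite("pics/w9.png",im);np.save("w9s.npy",s,allow_pickle=True)
t=manip.get_image("top")[:,:,::-1];cv2.imwrite("pics/top9.png",t)
E
```

```text
clock: 14.05
position: [0.4146, -0.3475, 0.1783]
ee_rot: [0.0, 0.967, -0.256, 0.0]
contact_force: [1.0, -0.8, -0.1]
width: 0.0804
gripper_force: 0.0
turn z deg -49.65 then mm x 274.4 y -445.5 z -21.7 tilt [ 0.03 -0.04] q [-0.83  0.24  1.61 -0.    1.3   1.26] t 14.05
```

```bash

python3 -m handwheel '[{"translation":[0,0,0],"angular":[0,0,-6.2],"hand":0},{"translation":[0,0,0],"angular":[0,0,-6.2],"hand":0},{"translation":[0,0,0],"angular":[0,0,-6.2],"hand":0},{"translation":[0,0,0],"angular":[0,0,-6.2],"hand":0},{"translation":[0,0,0],"angular":[0,0,-6.2],"hand":0},{"translation":[0,0,0],"angular":[0,0,-6.2],"hand":0},{"translation":[0,0,0],"angular":[0,0,-6.2],"hand":0},{"translation":[0,0,0],"angular":[0,0,-6.2],"hand":0},{"translation":[0.0183,-0.0297,-0.01],"angular":[0,0,0],"hand":0},{"translation":[0.0183,-0.0297,-0.01],"angular":[0,0,0],"hand":0}]' >/dev/null
python3 -m handwheel '[{"translation":[0.0183,-0.0297,0],"angular":[0,0,0],"hand":0},{"translation":[0.0183,-0.0297,0],"angular":[0,0,0],"hand":0},{"translation":[0.0183,-0.0297,0],"angular":[0,0,0],"hand":0},{"translation":[0.0183,-0.0297,0],"angular":[0,0,0],"hand":0},{"translation":[0.0183,-0.0297,0],"angular":[0,0,0],"hand":0},{"translation":[0.0183,-0.0297,0],"angular":[0,0,0],"hand":0},{"translation":[0.0183,-0.0297,0],"angular":[0,0,0],"hand":0},{"translation":[0.0183,-0.0297,0],"angular":[0,0,0],"hand":0},{"translation":[0.0183,-0.0297,0],"angular":[0,0,0],"hand":0},{"translation":[0.0183,-0.0297,0],"angular":[0,0,0],"hand":0}]' >/dev/null
python3 -m handwheel '[{"translation":[0.0183,-0.0297,0],"angular":[0,0,0],"hand":0},{"translation":[0.0183,-0.0297,0],"angular":[0,0,0],"hand":0},{"translation":[0.0183,-0.0297,0],"angular":[0,0,0],"hand":0},{"translation":[0.005,-0.01,0],"angular":[0,0,0],"hand":0},{"translation":[0,0,0],"angular":[0,0,0],"hand":0},{"translation":[0,0,0],"angular":[0,0,0],"hand":0}]'
python3 - <<'E'
from h import *
go(.52,.165,.20,20)
s=manip.get_state();im=manip.get_image("wrist")[:,:,::-1];cv2.imwrite("pics/w10.png",im);np.save("w10s.npy",s,allow_pickle=True)
t=manip.get_image("top")[:,:,::-1];cv2.imwrite("pics/top10.png",t)
o=np.hstack([cv2.resize(im[20:220,160:360],(560,560),interpolation=2),cv2.resize(t[200:280,365:445],(240,240),interpolation=2).repeat(1,0) if 0 else np.vstack([cv2.resize(t[200:280,365:445],(240,240),interpolation=2),np.zeros((320,240,3),np.uint8)])]);cv2.imwrite("pics/v10.png",cv2.convertScaleAbs(o,alpha=1.3))
E
```

```text
clock: 16.32
position: [0.5215, 0.1755, 0.1951]
ee_rot: [0.001, 0.985, 0.174, -0.001]
contact_force: [0.4, 0.2, -0.5]
width: 0.0852
gripper_force: 0.0
turn z deg 0.04 then mm x -5.0 y 9.4 z -4.9 tilt [-0.06 -0.08] q [ 0.2   0.24  1.56 -0.    1.34  1.42] t 16.32
```

View pics/v10.png

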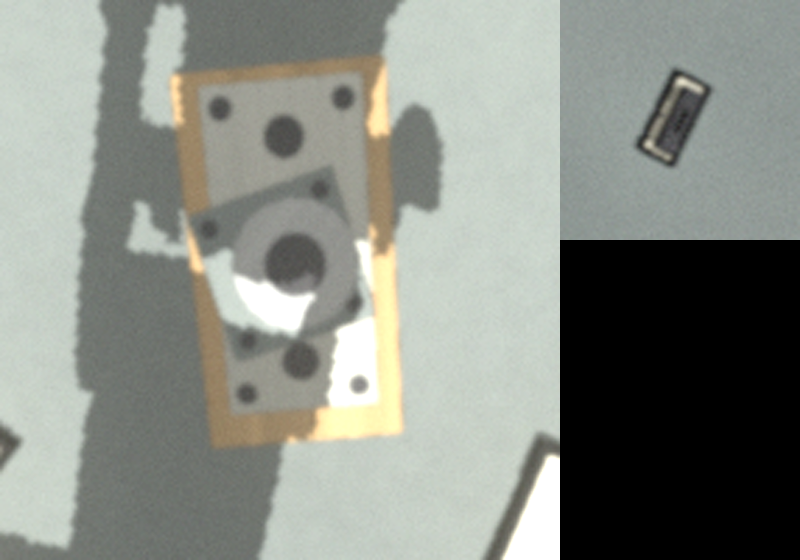

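The bar lies in its nest. In the crop the collar centre is (297,265). Housing corners are about (188,215), (333,167), (375,310), (238,360). Block corners are about (197,87), (362,72), (380,403), (230,415).

```bash
python3 - <<'E'
from h import *
s=np.load("w10s.npy",allow_pickle=True).item();c=campose("wrist",s)
f=lambda P:np.array(P)/2.8+[160,20]
col=cast(c,f([(230,265),(363,265),(297,198),(297,333)]),.081); print("collar",col.mean(0),np.linalg.norm(col[0]-col[1]),np.linalg.norm(col[2]-col[3]))
h=cast(c,f([(188,215),(333,167),(375,310),(238,360)]),.061); print("housing",h.mean(0))
for a,b in((0,1),(1,2),(2,3),(3,0)): d=h[b]-h[a]; print(np.linalg.norm(d),np.degrees(np.arctan2(d[1],d[0]))%90)
b=cast(c,f([(197,87),(362,72),(380,403),(230,415)]),.039); print("block",b.mean(0))
for i,j in((0,1),(1,2),(2,3),(3,0)): d=b[j]-b[i]; print(np.linalg.norm(d),np.degrees(np.arctan2(d[1],d[0]))%180)
m=col.mean(0); go(m[0],m[1],.0525,20)
E
```

```text
collar [0.58305254 0.1932681  0.081     ] 0.04742736505915984 0.046511257279656736
housing [0.58150276 0.19772867 0.061     ]
0.0566085899712605 37.34549263405285
0.05448397960992375 38.39434468087023
0.05672290710170029 39.945814658294125
0.057056057020904744 38.29090426778389
block [0.58676878 0.19561102 0.039     ]
0.06359200046208437 114.80691044453063
0.12892385932946357 25.04177486296018
0.06453139794583526 114.68535240461122
0.1287865223328211 24.62416082954448
turn z deg -0.09 then mm x 64.2 y 3.3 z 142.8 tilt [-0.04 -0.07] q [ 0.2   0.24  1.56 -0.    1.34  1.42] t 16.42
```

```bash

python3 -m handwheel '[{"translation":[0.032,0.0017,0],"angular":[0,0,0],"hand":0},{"translation":[0.032,0.0016,0.02],"angular":[0,0,0],"hand":0},{"translation":[0,0,0.035],"angular":[0,0,0],"hand":0},{"translation":[0,0,0.035],"angular":[0,0,0],"hand":0},{"translation":[0,0,0.03],"angular":[0,0,0],"hand":0},{"translation":[0,0,0.025],"angular":[0,0,0],"hand":0},{"translation":[0,0,0],"angular":[0,0,0],"hand":0},{"translation":[0,0,0],"angular":[0,0,0],"hand":0}]' 40|egrep 'pos|contact'
python3 -c "
from h import *
go(.58305,.19327,.030,20)"
```

```text
position: [0.5825, 0.1927, 0.0497]
contact_force: [0.5, -0.0, 1.1]
turn z deg -0.16 then mm x 0.7 y -0.4 z 19.7 tilt [-0.17 -0.06] q [ 0.21  0.45  1.63 -0.    1.07  1.43] t 17.08
```

```bash

python3 -m handwheel '[{"translation":[0,0,0.012],"angular":[0,0,0],"hand":0},{"translation":[0,0,0.0075],"angular":[0,0,0],"hand":0},{"translation":[0,0,0],"angular":[0,0,0],"hand":0},{"translation":[0,0,0],"angular":[0,0,0],"hand":1},{"translation":[0,0,0],"angular":[0,0,0],"hand":1},{"translation":[0,0,0],"angular":[0,0,0],"hand":1},{"translation":[0,0,0],"angular":[0,0,0],"hand":1},{"translation":[0,0,0],"angular":[0,0,0],"hand":1}]' 40
python3 -c "
from h import *
go(.5700,-.1887,.14,20)"
```

```text
clock: 17.75
position: [0.5842, 0.1947, 0.0323]
ee_rot: [0.0, 0.985, 0.173, 0.001]
contact_force: [-2.2, -1.0, 5.9]
width: 0.0443
gripper_force: 40.6
turn z deg -0.04 then mm x -144.5 y 355.4 z -107.7 tilt [0.12 0.02] q [ 0.21  0.46  1.65 -0.    1.03  1.43] t 17.75
```

```bash

python3 -m handwheel '[{"translation":[0,0,-0.004],"angular":[0,0,0],"hand":1},{"translation":[0,0,-0.01],"angular":[0,0,0],"hand":1},{"translation":[0,0,-0.03],"angular":[0,0,0],"hand":1},{"translation":[0,0,-0.035],"angular":[0,0,0],"hand":1},{"translation":[0,0,-0.03],"angular":[0,0,0],"hand":1},{"translation":[0,0,0],"angular":[0,0,0],"hand":1},{"translation":[0,0,0],"angular":[0,0,0],"hand":1}]'
python3 - <<'E'
from h import *
im=manip.get_image("wrist")[:,:,::-1];cv2.imwrite("pics/w11.png",im)
go(.5700,-.1887,.14,20)
E
```

```text
clock: 18.33
position: [0.5846, 0.1948, 0.1423]
ee_rot: [-0.0, 0.985, 0.173, 0.002]
contact_force: [-0.4, -0.7, -3.0]
width: 0.0444
gripper_force: 41.7
turn z deg -0.04 then mm x -143.2 y 355.6 z 0.1 tilt [-0.01 -0.01] q [ 0.21  0.37  1.51 -0.    1.26  1.43] t 18.38
```

```bash

python3 -m handwheel '[{"translation":[-0.024,0.02,0],"angular":[0,0,0],"hand":1},{"translation":[-0.024,0.027,0],"angular":[0,0,0],"hand":1},{"translation":[-0.024,0.027,0],"angular":[0,0,0],"hand":1},{"translation":[-0.024,0.027,0],"angular":[0,0,0],"hand":1},{"translation":[-0.02,0.03,0],"angular":[0,0,0],"hand":1},{"translation":[-0.015,0.032,0],"angular":[0,0,0],"hand":1},{"translation":[-0.005,0.035,0],"angular":[0,0,0],"hand":1},{"translation":[0,0.035,0],"angular":[0,0,0],"hand":1},{"translation":[0,0.035,0],"angular":[0,0,0],"hand":1},{"translation":[0,0.035,0],"angular":[0,0,0],"hand":1}]' >/dev/null
python3 -m handwheel '[{"translation":[-0.005,0.02,0],"angular":[0,0,0],"hand":1},{"translation":[0,0,0],"angular":[0,0,0],"hand":1},{"translation":[0,0,0],"angular":[0,0,0],"hand":1}]'
python3 - <<'E'
from h import *
s=manip.get_state();im=manip.get_image("wrist")[:,:,::-1];cv2.imwrite("pics/w12.png",im);np.save("w12s.npy",s,allow_pickle=True)
c=campose("wrist",s); K,Rm,e=c
p=np.array([.570,-.1887,.005]); q=(p-e)@Rm@K.T; print("expect px",q[:2]/q[2])
hsv=cv2.cvtColor(np.ascontiguousarray(im),cv2.COLOR_BGR2HSV); m=((hsv[:,:,2]>170)&(hsv[:,:,1]<60)).astype(np.uint8)
n,l,st,ce=cv2.connectedComponentsWithStats(m)
for i in range(1,n):
    if st[i,4]>300: print(st[i],ce[i])
go(.5700,-.1887,.14,20)
E
```

```text
clock: 19.47
position: [0.5594, -0.1577, 0.1374]
ee_rot: [-0.002, 0.985, 0.172, -0.002]
contact_force: [-0.9, 0.7, -3.4]
width: 0.0445
gripper_force: 41.7
expect px [291.25042686 173.83848509]
[478  63  34  42 512] [495.33984375  80.56054688]
[ 261  117   91  103 1877] [319.27650506 160.01811401]
[ 267  150   51   49 1983] [292.31417045 174.0075643 ]
[  86  235   58   36 1040] [111.40961538 252.94230769]
[ 219  241   86   51 2330] [261.61158798 268.8167382 ]
turn z deg -0.11 then mm x -0.9 y 33.8 z -2.3 tilt [-0.27  0.15] q [-0.39  0.33  1.58  0.    1.24  0.83] t 19.52
```

```bash
python3 - <<'E'
from h import *
s=np.load("w12s.npy",allow_pickle=True).item();c=campose("wrist",s);im=cv2.imread("pics/w12.png")
w=white(im,(292,174)); p=cast(c,w,.005)[:,:2]; ce,r=cv2.minEnclosingCircle((p*1000).astype(np.float32)); print(ce,r)
a=np.radians(20); go(ce[0]/1e3+.0015*np.cos(a),ce[1]/1e3+.0015*np.sin(a),-.0237,20)
E
python3 -m handwheel '[{"translation":[0,0.015,0],"angular":[0,0,0],"hand":1},{"translation":[0,0.0185,0],"angular":[0,0,0],"hand":1},{"translation":[0,0,0.03],"angular":[0,0,0],"hand":1},{"translation":[0,0,0.035],"angular":[0,0,0],"hand":1},{"translation":[0,0,0.03],"angular":[0,0,0],"hand":1},{"translation":[0,0,0.02],"angular":[0,0,0],"hand":1},{"translation":[0,0,0.01],"angular":[0,0,0],"hand":1},{"translation":[0,0,0],"angular":[0,0,0],"hand":1},{"translation":[0,0,0],"angular":[0,0,0],"hand":1}]'
python3 - <<'E'
from h import *
s=manip.get_state();im=manip.get_image("wrist")[:,:,::-1];cv2.imwrite("pics/w13.png",im);np.save("w13s.npy",s,allow_pickle=True)
go(.5700,-.1887,-.0237,20)
E
```

```text
(569.5702514648438, -190.16590881347656) 28.65447235107422
turn z deg -0.11 then mm x -0.3 y 35.1 z 161.4 tilt [-0.27  0.15] q [-0.39  0.33  1.58  0.    1.24  0.83] t 19.52
clock: 20.27
position: [0.5728, -0.1884, 0.0151]
ee_rot: [0.0, 0.985, 0.174, -0.0]
contact_force: [0.5, -0.2, -1.7]
width: 0.0443
gripper_force: 41.7
turn z deg -0.01 then mm x -3.4 y -1.5 z 39.9 tilt [ 0.12 -0.06] q [-0.43  0.47  1.69 -0.    0.98  0.79] t 20.32
```

```bash

python3 -m handwheel '[{"translation":[-0.002,0,0.012],"angular":[0,0,0],"hand":1},{"translation":[0,0,0.012],"angular":[0,0,0],"hand":1},{"translation":[0,0,0.006],"angular":[0,0,0],"hand":1},{"translation":[0,0,0.003],"angular":[0,0,0],"hand":1},{"translation":[0,0,0],"angular":[0,0,0],"hand":1},{"translation":[0,0,0],"angular":[0,0,0],"hand":1}]' |egrep 'pos|contact'
python3 -m handwheel '[{"translation":[0,0,0.002],"angular":[0,0,0],"hand":1},{"translation":[0,0,0],"angular":[0,0,0],"hand":1}]'|egrep 'pos|contact'
python3 -m handwheel '[{"translation":[0,0,0.0015],"angular":[0,0,0],"hand":1},{"translation":[0,0,0],"angular":[0,0,0],"hand":1}]'|egrep 'pos|contact'
```

```text
position: [0.5714, -0.1898, -0.0171]
contact_force: [0.5, -0.2, -2.8]
position: [0.5711, -0.1896, -0.0196]
contact_force: [0.3, 0.2, -3.2]
position: [0.5706, -0.1894, -0.0215]
contact_force: [-0.8, 0.2, -2.1]
```

```bash

python3 -m handwheel '[{"translation":[0,0,0.001],"angular":[0,0,0],"hand":1},{"translation":[0,0,0],"angular":[0,0,0],"hand":1}]'|egrep 'pos|contact'
python3 -m handwheel '[{"translation":[0,0,0.001],"angular":[0,0,0],"hand":1},{"translation":[0,0,0],"angular":[0,0,0],"hand":1}]'|egrep 'pos|contact'
```

```text
position: [0.5706, -0.1894, -0.0227]
contact_force: [-0.2, -0.0, -2.7]
position: [0.5707, -0.1895, -0.0236]
contact_force: [-0.2, 0.8, -1.9]
```

```bash

python3 -m handwheel '[{"translation":[0,0,0.001],"angular":[0,0,0],"hand":1},{"translation":[0,0,0],"angular":[0,0,0],"hand":1}]'|egrep 'pos|contact'
python3 -m handwheel '[{"translation":[0,0,0.001],"angular":[0,0,0],"hand":1},{"translation":[0,0,0],"angular":[0,0,0],"hand":1}]'|egrep 'pos|contact'
```

```text
position: [0.5707, -0.1895, -0.0236]
contact_force: [-1.7, 0.4, 3.8]
position: [0.5708, -0.1895, -0.0237]
contact_force: [-2.8, 1.9, 9.5]
```

```bash

python3 -m handwheel '[{"translation":[0,0,0],"angular":[0,0,0],"hand":0.2},{"translation":[0,0,0],"angular":[0,0,0],"hand":0.2},{"translation":[0,0,0],"angular":[0,0,0],"hand":0.2},{"translation":[0,0,0],"angular":[0,0,0],"hand":0.2},{"translation":[0,0,-0.01],"angular":[0,0,0],"hand":0.2},{"translation":[0,0,-0.03],"angular":[0,0,0],"hand":0},{"translation":[0,0,-0.04],"angular":[0,0,0],"hand":0},{"translation":[0,0,-0.04],"angular":[0,0,0],"hand":0},{"translation":[0,0,-0.04],"angular":[0,0,0],"hand":0},{"translation":[0,0,-0.02],"angular":[0,0,0],"hand":0}]'|egrep 'pos|contact'
python3 -m handwheel '[{"translation":[0,0,0],"angular":[0,0,-6.2],"hand":0},{"translation":[0,0,0],"angular":[0,0,-6.2],"hand":0},{"translation":[0,0,0],"angular":[0,0,-6.1],"hand":0},{"translation":[0,0,0],"angular":[0,0,0],"hand":0}]'|egrep 'pos|contact'
python3 - <<'E'
from h import *
s=manip.get_state();im=manip.get_image("wrist")[:,:,::-1];cv2.imwrite("pics/w14.png",im);np.save("w14s.npy",s,allow_pickle=True)
t=manip.get_image("top")[:,:,::-1];cv2.imwrite("pics/top14.png",t)
go(.5815,.1977,.14,38.5); go(.535,.16,.15,38.5)
E
```

```text
position: [0.573, -0.1905, 0.1607]
contact_force: [0.5, 0.2, 0.6]
position: [0.5706, -0.1894, 0.1554]
contact_force: [-0.6, -0.0, 0.0]
turn z deg -0.20 then mm x 249.5 y -296.1 z 14.9 tilt [ 0.01 -0.01] q [-0.44  0.34  1.52 -0.    1.28  0.47] t 23.08
turn z deg -0.20 then mm x 189.7 y -295.6 z 4.9 tilt [ 0.01 -0.01] q [-0.44  0.34  1.52 -0.    1.28  0.47] t 23.08
```

```bash

python3 -m handwheel '[{"translation":[0.019,-0.0296,0],"angular":[0,0,0],"hand":0},{"translation":[0.019,-0.0296,0],"angular":[0,0,0],"hand":0},{"translation":[0.019,-0.0296,0],"angular":[0,0,0],"hand":0},{"translation":[0.019,-0.0296,0],"angular":[0,0,0],"hand":0},{"translation":[0.019,-0.0296,0],"angular":[0,0,0],"hand":0},{"translation":[0.019,-0.0296,0],"angular":[0,0,0],"hand":0},{"translation":[0.019,-0.0296,0],"angular":[0,0,0],"hand":0},{"translation":[0.019,-0.0296,0],"angular":[0,0,0],"hand":0},{"translation":[0.019,-0.0296,0],"angular":[0,0,0],"hand":0},{"translation":[0.019,-0.0296,0],"angular":[0,0,0],"hand":0}]' >/dev/null
python3 -m handwheel '[{"translation":[0,0,0],"angular":[0,0,0],"hand":0},{"translation":[0,0,0],"angular":[0,0,0],"hand":0}]'
python3 - <<'E'
from h import *
s=manip.get_state();im=manip.get_image("wrist")[:,:,::-1];cv2.imwrite("pics/w15.png",im);np.save("w15s.npy",s,allow_pickle=True)
go(.5815,.1977,.06,38.5)
# does the housing's top face (darker grey than the block) project where expected?
K,Rm,e=campose("wrist",s); a=np.radians(38.5); u=np.array([np.cos(a),np.sin(a),0]);v=np.array([-u[1],u[0],0])
C=np.array([.5815,.1977,.061]); g=cv2.cvtColor(np.ascontiguousarray(im),cv2.COLOR_BGR2GRAY)
for d,o in((u,v),(v,u)):
  for k in(-.012,0,.012):
    r=np.arange(-.045,.0451,.003); P=C+r[:,None]*d+k*o; q=(P-e)@Rm@K.T; q=(q[:,:2]/q[:,2:]); print([int(x) for x in cv2.remap(g,q[:,0].astype(np.float32),q[:,1].astype(np.float32),1).ravel()])
E
```

```text
clock: 24.08
position: [0.5349, 0.1622, 0.1545]
ee_rot: [0.0, 0.944, 0.33, -0.0]
contact_force: [0.5, 0.3, -0.7]
width: 0.0854
gripper_force: 0.0
turn z deg -0.02 then mm x 59.2 y 0.0 z 94.4 tilt [-0.01 -0.05] q [ 0.17  0.28  1.61 -0.    1.25  1.07] t 24.13
[122, 119, 120, 120, 119, 116, 104, 149, 159, 174, 176, 169, 114, 64, 63, 63, 63, 63, 76, 90, 92, 94, 90, 93, 94, 121, 122, 108, 63, 63, 64]
[119, 113, 85, 70, 72, 101, 91, 89, 93, 156, 123, 105, 104, 95, 62, 61, 62, 62, 59, 61, 70, 90, 91, 91, 94, 122, 126, 127, 126, 126, 126]
[119, 116, 96, 74, 79, 107, 91, 91, 92, 89, 91, 130, 82, 60, 60, 67, 68, 62, 62, 84, 92, 91, 91, 94, 95, 120, 124, 144, 211, 215, 229]
[163, 163, 167, 199, 164, 114, 97, 95, 105, 134, 175, 169, 135, 108, 105, 105, 107, 107, 95, 130, 94, 89, 89, 90, 89, 97, 105, 104, 98, 89, 89]
[165, 166, 199, 148, 111, 120, 97, 94, 91, 94, 80, 63, 61, 62, 61, 61, 62, 61, 64, 67, 63, 88, 90, 89, 91, 98, 103, 98, 91, 90, 91]
[98, 109, 106, 110, 123, 123, 98, 93, 93, 94, 94, 90, 73, 63, 62, 61, 61, 63, 66, 84, 92, 90, 93, 90, 91, 97, 99, 91, 90, 91, 91]
```

The edge profile shows the housing exactly where expected (58 mm, centred). I descend over it.

```bash

python3 -m handwheel '[{"translation":[0.03,0,0],"angular":[0,0,0],"hand":0},{"translation":[0.029,0,0.02],"angular":[0,0,0],"hand":0},{"translation":[0,0,0.035],"angular":[0,0,0],"hand":0},{"translation":[0,0,0.035],"angular":[0,0,0],"hand":0},{"translation":[0,0,0.025],"angular":[0,0,0],"hand":0},{"translation":[0,0,0.013],"angular":[0,0,0],"hand":0},{"translation":[0,0,0],"angular":[0,0,0],"hand":0},{"translation":[0,0,0],"angular":[0,0,0],"hand":0}]' 45|egrep 'pos|contact'
python3 -c "
from h import *
go(.5815,.1977,.008,38.5)"
```

```text
position: [0.5816, 0.1957, 0.0259]
contact_force: [1.6, -0.3, -0.0]
turn z deg -0.19 then mm x 1.2 y -1.7 z 17.9 tilt [-0.09 -0.05] q [ 0.21  0.47  1.66 -0.    1.02  1.11] t 24.8
```

```bash

python3 -m handwheel '[{"translation":[0.001,-0.001,0.01],"angular":[0,0,0],"hand":0},{"translation":[0,0,0.007],"angular":[0,0,0],"hand":0},{"translation":[0,0,0],"angular":[0,0,0],"hand":0},{"translation":[0,0,0],"angular":[0,0,0],"hand":1},{"translation":[0,0,0],"angular":[0,0,0],"hand":1},{"translation":[0,0,0],"angular":[0,0,0],"hand":1},{"translation":[0,0,0],"angular":[0,0,0],"hand":1}]' 45
python3 -m handwheel '[{"translation":[0,0,-0.004],"angular":[0,0,0],"hand":1},{"translation":[0,0,-0.01],"angular":[0,0,0],"hand":1},{"translation":[0,0,-0.03],"angular":[0,0,0],"hand":1},{"translation":[0,0,-0.03],"angular":[0,0,0],"hand":1},{"translation":[0,0,-0.03],"angular":[0,0,0],"hand":1},{"translation":[0,0,-0.02],"angular":[0,0,0],"hand":1},{"translation":[0,0,0],"angular":[0,0,0],"hand":1},{"translation":[0,0,0],"angular":[0,0,0],"hand":1}]'
python3 - <<'E'
from h import *
go(.5102,.0150,.14,0)
s=manip.get_state();im=manip.get_image("wrist")[:,:,::-1];cv2.imwrite("pics/w16.png",im)
E
```

```text
clock: 25.38
position: [0.5824, 0.1989, 0.0104]
ee_rot: [0.0, 0.944, 0.329, 0.001]
contact_force: [0.1, -0.2, 2.4]
width: 0.0565
gripper_force: 49.7
clock: 26.05
position: [0.5824, 0.1988, 0.135]
ee_rot: [0.0, 0.944, 0.329, 0.002]
contact_force: [-0.4, -0.3, -2.1]
width: 0.0571
gripper_force: 49.2
turn z deg 38.46 then mm x -72.2 y 183.8 z -5.0 tilt [0.17 0.03] q [ 0.22  0.37  1.52 -0.    1.25  1.12] t 26.05
```

```bash

python3 -m handwheel '[{"translation":[0,0,0],"angular":[0,0,6.4],"hand":1},{"translation":[0,0,0],"angular":[0,0,6.4],"hand":1},{"translation":[0,0,0],"angular":[0,0,6.4],"hand":1},{"translation":[0,0,0],"angular":[0,0,6.4],"hand":1},{"translation":[0,0,0],"angular":[0,0,6.4],"hand":1},{"translation":[0,0,0],"angular":[0,0,6.4],"hand":1},{"translation":[-0.025,0.02,0],"angular":[0,0,0],"hand":1},{"translation":[-0.027,0.03,0],"angular":[0,0,0],"hand":1},{"translation":[-0.027,0.03,0],"angular":[0,0,0],"hand":1},{"translation":[-0.027,0.03,0],"angular":[0,0,0],"hand":1}]' >/dev/null
python3 -m handwheel '[{"translation":[-0.027,0.03,0],"angular":[0,0,0],"hand":1},{"translation":[0,0.03,0],"angular":[0,0,0],"hand":1},{"translation":[0,0.01,0],"angular":[0,0,0],"hand":1},{"translation":[0,0,0],"angular":[0,0,0],"hand":1},{"translation":[0,0,0],"angular":[0,0,0],"hand":1}]'
python3 - <<'E'
from h import *
s=manip.get_state();im=manip.get_image("wrist")[:,:,::-1];cv2.imwrite("pics/w17.png",im);np.save("w17s.npy",s,allow_pickle=True)
c=campose("wrist",s); K,Rm,e=c
q=(np.array([.5102,.0157,.005])-e)@Rm@K.T; q=q[:2]/q[2]; print("expect px",q)
hsv=cv2.cvtColor(np.ascontiguousarray(im),cv2.COLOR_BGR2HSV)
m=((hsv[:,:,2]>110)&(hsv[:,:,1]<60)&(hsv[:,:,0]<60)).astype(np.uint8)
n,l,st,ce=cv2.connectedComponentsWithStats(m)
for i in range(1,n):
    if st[i,4]>500: print(i,st[i],ce[i],rect(c,max(cv2.findContours((l==i).astype(np.uint8),0,1)[0],key=cv2.contourArea)[:,0],.005))
go(.5102,.0157,.14,0)
E
```

```text
clock: 27.35
position: [0.4486, 0.0186, 0.1325]
ee_rot: [-0.001, 1.0, -0.001, -0.001]
contact_force: [0.2, 0.0, -1.6]
width: 0.0568
gripper_force: 49.2
expect px [264.14624289 117.13958755]
1 [   0    0  136  171 9490] [69.55300316 57.95068493] (array([0.54367798, 0.19795425]), array([176.08314514,  99.85595703]), 14.653101921081543)
326 [ 444   22   68   65 2846] [479.17217147  53.50913563] (array([ 0.56996844, -0.19483463]), array([64.68602753, 57.22566986]), -76.30819320678711)
506 [141  41  45  55 644] [160.1878882   68.64440994] (array([0.55925183, 0.11757834]), array([51.42303467, 29.42893982]), 23.151884078979492)
677 [ 235   53  114  134 3368] [304.76306413 133.80463183] (array([ 0.49230847, -0.02238867]), array([137.48408508,  94.56473541]), -29.079116821289062)
1074 [ 232   82   69   71 4657] [266.83616062 117.34872235] (array([0.5085401 , 0.01323707]), array([71.68893433, 70.22506714]), 2.111480236053467)
3191 [357 232  53  31 732] [384.64617486 247.80054645] (array([ 0.36073932, -0.1288777 ]), array([72.4317627 , 27.44620705]), 68.92880249023438)
3274 [243 247  52  38 899] [266.96329255 266.16685206] (array([0.33433786, 0.01375541]), array([65.36369324, 44.53178024]), -53.25587844848633)
3351 [ 71 263  32  27 508] [ 84.85433071 272.4488189 ] (array([0.32066458, 0.23199174]), array([36.59762192, 36.53288651]), -89.66930538415909)
turn z deg 0.01 then mm x 61.4 y 3.5 z -7.3 tilt [-0.09  0.06] q [-0.11  0.14  1.86  0.    1.15  1.46] t 27.4
```

```bash

python3 -m handwheel '[{"translation":[0.031,0.0025,0],"angular":[0,0,-1],"hand":1},{"translation":[0.031,0.0025,0],"angular":[0,0,0],"hand":1},{"translation":[0,0,0.035],"angular":[0,0,0],"hand":1},{"translation":[0,0,0.035],"angular":[0,0,0],"hand":1},{"translation":[0,0,0.03],"angular":[0,0,0],"hand":1},{"translation":[0,0,0.02],"angular":[0,0,0],"hand":1},{"translation":[0,0,0],"angular":[0,0,0],"hand":1},{"translation":[0,0,0],"angular":[0,0,0],"hand":1}]'
python3 -c "
from h import *
go(.5105,.0140,-.0236,1)"
```

```text
clock: 28.07
position: [0.5103, 0.0154, 0.0123]
ee_rot: [-0.0, 1.0, 0.01, -0.002]
contact_force: [0.8, 0.3, -2.4]
width: 0.0566
gripper_force: 49.2
turn z deg 0.14 then mm x 0.2 y 1.4 z 35.9 tilt [-0.19  0.04] q [-0.11  0.36  1.9   0.    0.88  1.44] t 28.07
```

```bash

python3 -m handwheel '[{"translation":[0,0.0005,0.012],"angular":[0,0,0],"hand":1},{"translation":[0,0,0.01],"angular":[0,0,0],"hand":1},{"translation":[0,0,0.006],"angular":[0,0,0],"hand":1},{"translation":[0,0,0.003],"angular":[0,0,0],"hand":1},{"translation":[0,0,0],"angular":[0,0,0],"hand":1},{"translation":[0,0,0],"angular":[0,0,0],"hand":1}]' |egrep 'pos|contact'
python3 -m handwheel '[{"translation":[0,0,0.0015],"angular":[0,0,0],"hand":1},{"translation":[0,0,0],"angular":[0,0,0],"hand":1}]'|egrep 'pos|contact'
python3 -m handwheel '[{"translation":[0,0,0.001],"angular":[0,0,0],"hand":1},{"translation":[0,0,0],"angular":[0,0,0],"hand":1}]'|egrep 'pos|contact'
```

```text
position: [0.5113, 0.0136, -0.0171]
contact_force: [0.9, -0.7, -2.0]
position: [0.5112, 0.0135, -0.0187]
contact_force: [-0.3, -0.4, -1.8]
position: [0.511, 0.0135, -0.0199]
contact_force: [-0.2, 0.1, -2.0]
```

```bash

python3 -m handwheel '[{"translation":[0,0,0.0015],"angular":[0,0,0],"hand":1},{"translation":[0,0,0],"angular":[0,0,0],"hand":1}]'|egrep 'pos|contact'
python3 -m handwheel '[{"translation":[0,0,0.001],"angular":[0,0,0],"hand":1},{"translation":[0,0,0],"angular":[0,0,0],"hand":1}]'|egrep 'pos|contact'
python3 -m handwheel '[{"translation":[0,0,0.001],"angular":[0,0,0],"hand":1},{"translation":[0,0,0],"angular":[0,0,0],"hand":1}]'|egrep 'pos|contact'
python3 -m handwheel '[{"translation":[0,0,0.001],"angular":[0,0,0],"hand":1},{"translation":[0,0,0],"angular":[0,0,0],"hand":1}]'|egrep 'pos|contact'
```

```text
position: [0.5108, 0.0136, -0.0217]
contact_force: [0.5, -0.2, -2.2]
position: [0.5108, 0.0136, -0.0227]
contact_force: [-0.3, 1.3, -1.1]
position: [0.511, 0.0136, -0.0236]
contact_force: [-0.1, 0.4, -2.6]
position: [0.511, 0.0136, -0.0237]
contact_force: [-2.8, -0.0, 6.3]
```

```bash

python3 -m handwheel '[{"translation":[0,0,0],"angular":[0,0,0],"hand":0},{"translation":[0,0,0],"angular":[0,0,0],"hand":0},{"translation":[0,0,0],"angular":[0,0,0],"hand":0},{"translation":[0,0,0],"angular":[0,0,0],"hand":0},{"translation":[0,0,-0.01],"angular":[0,0,0],"hand":0},{"translation":[0,0,-0.03],"angular":[0,0,0],"hand":0},{"translation":[0,0,-0.04],"angular":[0,0,0],"hand":0},{"translation":[0,0,-0.04],"angular":[0,0,0],"hand":0},{"translation":[0,0,-0.04],"angular":[0,0,0],"hand":0},{"translation":[0,0,-0.01],"angular":[0,0,0],"hand":0}]'|egrep 'pos|contact'
python3 -m handwheel '[{"translation":[0,0,0],"angular":[0,0,-6],"hand":0},{"translation":[0,0,0],"angular":[0,0,-6],"hand":0},{"translation":[0,0,0],"angular":[0,0,-6],"hand":0},{"translation":[0,0,0],"angular":[0,0,-6],"hand":0},{"translation":[0,0,0],"angular":[0,0,0],"hand":0}]'|egrep 'pos|contact'
python3 - <<'E'
from h import *
go(.53,.17,.16,24.8); go(.5868,.1956,.16,24.8)
E
```

```text
position: [0.515, 0.0132, 0.1527]
contact_force: [0.7, -0.7, 0.1]
position: [0.5107, 0.0136, 0.1458]
contact_force: [0.3, -0.6, 0.5]
turn z deg 0.35 then mm x 83.1 y -133.9 z -14.2 tilt [ 0.01 -0.01] q [-0.11  0.22  1.72 -0.    1.2   1.02] t 30.82
turn z deg 0.35 then mm x 145.4 y -133.3 z -14.2 tilt [ 0.01 -0.01] q [-0.11  0.22  1.72 -0.    1.2   1.02] t 30.82
```

```bash

python3 -m handwheel '[{"translation":[0.018,-0.03,0],"angular":[0,0,0],"hand":0},{"translation":[0.018,-0.03,0],"angular":[0,0,0],"hand":0},{"translation":[0.018,-0.03,0],"angular":[0,0,0],"hand":0},{"translation":[0.018,-0.03,0],"angular":[0,0,0],"hand":0},{"translation":[0.011,-0.014,0],"angular":[0,0,0],"hand":0},{"translation":[0,0,0],"angular":[0,0,0],"hand":0},{"translation":[0,0,0],"angular":[0,0,0],"hand":0}]'|egrep 'pos|contact'
python3 - <<'E'
from h import *
s=manip.get_state();im=manip.get_image("wrist")[:,:,::-1];cv2.imwrite("pics/w18.png",im);np.save("w18s.npy",s,allow_pickle=True)
K,Rm,e=campose("wrist",s); a=np.radians(24.8); u=np.array([np.cos(a),np.sin(a),0]);v=np.array([-u[1],u[0],0])
C=np.array([.5868,.1956,.039]); h=cv2.cvtColor(np.ascontiguousarray(im),cv2.COLOR_BGR2HSV)[:,:,1]
for d,ks,R_ in((u,(-.02,0,.02),.08),(v,(-.05,0,.05),.05)):
  o=v if d is u else u
  for k in ks:
    r=np.arange(-R_,R_+1e-4,.003); P=C+r[:,None]*d+k*o; q=(P-e)@Rm@K.T; q=(q[:,:2]/q[:,2:]).astype(np.float32)
    val=cv2.remap(h,q[:,0],q[:,1],1).ravel().astype(int); lo=r[val<45]; print(k,val.tolist())
go(.5868,.1956,.03,24.8)
E
```

```text
position: [0.5291, 0.1707, 0.1453]
contact_force: [-1.0, 0.0, 0.0]
-0.02 [11, 42, 87, 87, 87, 69, 11, 13, 12, 16, 13, 18, 18, 18, 20, 19, 18, 19, 19, 18, 19, 20, 19, 19, 16, 18, 19, 18, 17, 15, 18, 18, 17, 20, 19, 17, 20, 18, 18, 16, 16, 17, 18, 15, 16, 12, 15, 16, 20, 88, 41, 14, 13, 8]
0 [14, 37, 86, 82, 83, 76, 22, 19, 19, 16, 18, 15, 14, 18, 20, 18, 18, 18, 19, 20, 16, 16, 11, 11, 13, 18, 17, 19, 16, 16, 17, 15, 15, 15, 18, 19, 16, 15, 18, 15, 8, 8, 17, 13, 14, 16, 18, 16, 23, 88, 50, 13, 16, 14]
0.02 [14, 39, 84, 87, 88, 75, 20, 17, 17, 19, 16, 17, 19, 17, 17, 19, 18, 18, 16, 16, 21, 19, 19, 13, 11, 12, 18, 17, 14, 16, 17, 16, 17, 14, 18, 18, 17, 17, 17, 17, 18, 17, 18, 17, 16, 14, 15, 16, 22, 86, 38, 13, 11, 17]
-0.05 [13, 11, 13, 40, 89, 88, 74, 11, 11, 12, 13, 20, 19, 21, 16, 21, 19, 18, 16, 17, 19, 19, 18, 17, 18, 16, 15, 20, 82, 84, 86, 21, 14, 14]
0 [13, 12, 12, 39, 94, 92, 88, 20, 19, 20, 17, 16, 17, 18, 18, 16, 19, 18, 17, 18, 17, 16, 19, 17, 15, 19, 15, 27, 89, 87, 83, 20, 9, 11]
0.05 [10, 12, 12, 15, 83, 86, 67, 16, 17, 17, 14, 18, 16, 15, 17, 17, 11, 6, 13, 17, 16, 16, 18, 16, 15, 17, 17, 36, 93, 92, 94, 21, 12, 11]
turn z deg 0.22 then mm x 63.3 y 0.8 z 115.3 tilt [-0.04 -0.06] q [ 0.19  0.28  1.63 -0.    1.23  1.32] t 31.45
```

```bash

python3 -m handwheel '[{"translation":[0.032,0,0],"angular":[0,0,0],"hand":0},{"translation":[0.032,0,0.02],"angular":[0,0,0],"hand":0},{"translation":[0,0,0.035],"angular":[0,0,0],"hand":0},{"translation":[0,0,0.035],"angular":[0,0,0],"hand":0},{"translation":[0,0,0.03],"angular":[0,0,0],"hand":0},{"translation":[0,0,0.019],"angular":[0,0,0],"hand":0},{"translation":[0,0,0],"angular":[0,0,0],"hand":0},{"translation":[0,0,0],"angular":[0,0,0],"hand":0}]' 60|egrep 'pos|contact'
python3 -c "
from h import *
go(.5877,.1965,-.014,24.8)"
```

```text
position: [0.5867, 0.1956, 0.0058]
contact_force: [0.4, -0.1, 1.2]
turn z deg 0.12 then mm x 1.3 y -0.4 z 19.8 tilt [-0.15 -0.06] q [ 0.21  0.5   1.67 -0.    0.98  1.35] t 32.12
```

```bash

python3 -m handwheel '[{"translation":[0,0,0.012],"angular":[0,0,0],"hand":0},{"translation":[0,0,0.007],"angular":[0,0,0],"hand":0},{"translation":[0,0,0],"angular":[0,0,0],"hand":0},{"translation":[0,0,0],"angular":[0,0,0],"hand":1},{"translation":[0,0,0],"angular":[0,0,0],"hand":1},{"translation":[0,0,0],"angular":[0,0,0],"hand":1},{"translation":[0,0,0],"angular":[0,0,0],"hand":1}]' 70
python3 -m handwheel '[{"translation":[0,0,-0.004],"angular":[0,0,0],"hand":1},{"translation":[0,0,-0.01],"angular":[0,0,0],"hand":1},{"translation":[0,0,-0.02],"angular":[0,0,0],"hand":1},{"translation":[0,0,-0.03],"angular":[0,0,0],"hand":1},{"translation":[0,0,-0.03],"angular":[0,0,0],"hand":1},{"translation":[0,0,-0.03],"angular":[0,0,0],"hand":1},{"translation":[0,0,0],"angular":[0,0,0],"hand":1},{"translation":[0,0,0],"angular":[0,0,0],"hand":1}]'
python3 - <<'E'
from h import *
go(.404,.358,.14,159.4,360)
E
```

```text
clock: 32.7
position: [0.5885, 0.1972, -0.0106]
ee_rot: [0.0, 0.976, 0.217, 0.001]
contact_force: [-0.6, -1.8, 6.5]
width: 0.0617
gripper_force: 78.1
clock: 33.37
position: [0.5884, 0.1976, 0.1134]
ee_rot: [0.0, 0.976, 0.217, 0.002]
contact_force: [-0.2, -0.1, -5.9]
width: 0.0616
gripper_force: 77.9
turn z deg -134.34 then mm x 229.1 y 85.3 z -26.6 tilt [0.23 0.05] q [ 0.21  0.4   1.54 -0.    1.21  1.35] t 33.37
```

```bash

python3 -m handwheel '[{"translation":[0,0,-0.02],"angular":[0,0,-2],"hand":1},{"translation":[0,0,-0.01],"angular":[0,0,-4.3],"hand":1},{"translation":[0,0,0],"angular":[0,0,-6],"hand":1},{"translation":[0,0,0],"angular":[0,0,-6],"hand":1},{"translation":[0,0,0],"angular":[0,0,-6],"hand":1},{"translation":[0,0,0],"angular":[0,0,-6],"hand":1},{"translation":[0,0,0],"angular":[0,0,-6],"hand":1},{"translation":[0,0,0],"angular":[0,0,-6],"hand":1},{"translation":[0,0,0],"angular":[0,0,-6],"hand":1},{"translation":[0,0,0],"angular":[0,0,-6],"hand":1}]' 80 >/dev/null
python3 -m handwheel '[{"translation":[0,0,0],"angular":[0,0,-6],"hand":1},{"translation":[0,0,0],"angular":[0,0,-6],"hand":1},{"translation":[0,0,0],"angular":[0,0,-6],"hand":1},{"translation":[0,0,0],"angular":[0,0,-6],"hand":1},{"translation":[0,0,0],"angular":[0,0,-6],"hand":1},{"translation":[0,0,0],"angular":[0,0,-6],"hand":1},{"translation":[0,0,0],"angular":[0,0,-6],"hand":1},{"translation":[0,0,0],"angular":[0,0,-6],"hand":1},{"translation":[0,0,0],"angular":[0,0,-6],"hand":1},{"translation":[0,0,0],"angular":[0,0,-6],"hand":1}]' >/dev/null
python3 -m handwheel '[{"translation":[0,0,0],"angular":[0,0,-6],"hand":1},{"translation":[0,0,0],"angular":[0,0,-6],"hand":1},{"translation":[0,0,0],"angular":[0,0,-6],"hand":1},{"translation":[0,0,0],"angular":[0,0,-2],"hand":1},{"translation":[0,0,0],"angular":[0,0,0],"hand":1},{"translation":[0,0,0],"angular":[0,0,0],"hand":1}]'
python3 - <<'E'
from h import *
go(.404,.358,.14,159.4,360)
s=manip.get_state();im=manip.get_image("wrist")[:,:,::-1];cv2.imwrite("pics/w19.png",im);np.save("w19s.npy",s,allow_pickle=True)
c=campose("wrist",s); K,Rm,e=c
q=(np.array([.4039,.3579,.005])-e)@Rm@K.T; print("expect px",q[:2]/q[2])
hsv=cv2.cvtColor(np.ascontiguousarray(im),cv2.COLOR_BGR2HSV)
m=((hsv[:,:,2]>110)&(hsv[:,:,1]<60)&(hsv[:,:,0]<60)).astype(np.uint8)
n,l,st,ce=cv2.connectedComponentsWithStats(m)
for i in range(1,n):
    if st[i,4]>900: print(i,st[i],ce[i].round(),rect(c,max(cv2.findContours((l==i).astype(np.uint8),0,1)[0],key=cv2.contourArea)[:,0],.005))
E
```

```text
clock: 35.53
position: [0.5858, 0.1969, 0.1392]
ee_rot: [-0.002, 0.18, 0.984, -0.001]
contact_force: [0.3, 0.4, -4.4]
width: 0.0613
gripper_force: 93.1
turn z deg -0.11 then mm x 226.9 y 86.8 z -0.8 tilt [-0.25 -0.06] q [ 0.21  0.38  1.5  -0.    1.27 -1.  ] t 35.53
expect px [357.48983135 -67.23390674]
28 [ 311    0   80   20 1500] [351.   9.] (array([0.46103235, 0.33469952]), array([75.73524475, 16.24178505]), 69.24749755859375)
1020 [   0   61   58   49 1399] [21. 85.] (array([ 0.40440652, -0.00163546]), array([75.61959839, 37.59323883]), 89.67601013183594)
1963 [ 418  106   94  123 6917] [474. 168.] (array([0.67186761, 0.41008844]), array([141.84764099, 101.253685  ]), -7.179969787597656)
2137 [  171   115   180   213 24308] [262. 220.] (array([0.65253278, 0.17848129]), array([281.95437622, 196.19078064]), -15.887031555175781)
2453 [ 43 130  85  78 969] [ 91. 163.] (array([0.50861432, 0.01141925]), array([72.90618134, 70.77457428]), -87.13488507270813)
```

```bash

python3 -m handwheel '[{"translation":[0.012,0.01,0],"angular":[0,0,0],"hand":1},{"translation":[0.022,0.019,0],"angular":[0,0,0],"hand":1},{"translation":[0.022,0.019,0],"angular":[0,0,0],"hand":1},{"translation":[0.022,0.019,0],"angular":[0,0,0],"hand":1},{"translation":[0.022,0.015,0],"angular":[0,0,0],"hand":1},{"translation":[0,0.005,0],"angular":[0,0,0],"hand":1},{"translation":[0,0,0],"angular":[0,0,0],"hand":1},{"translation":[0,0,0],"angular":[0,0,0],"hand":1}]' |egrep 'pos|contact'
python3 - <<'E'
from h import *
go(.404,.358,.14,159.4,360)
s=manip.get_state();im=manip.get_image("wrist")[:,:,::-1];cv2.imwrite("pics/w20.png",im);np.save("w20s.npy",s,allow_pickle=True)
c=campose("wrist",s); K,Rm,e=c
q=(np.array([.4039,.3579,.005])-e)@Rm@K.T; print("expect px",q[:2]/q[2])
hsv=cv2.cvtColor(np.ascontiguousarray(im),cv2.COLOR_BGR2HSV)
m=((hsv[:,:,2]>110)&(hsv[:,:,1]<60)&(hsv[:,:,0]<60)).astype(np.uint8)
n,l,st,ce=cv2.connectedComponentsWithStats(m)
for i in range(1,n):
    if st[i,4]>900: print(i,st[i],ce[i].round(),rect(c,max(cv2.findContours((l==i).astype(np.uint8),0,1)[0],key=cv2.contourArea)[:,0],.005))
E
```

```text
position: [0.5242, 0.3141, 0.1412]
contact_force: [-0.2, -0.2, -5.7]
turn z deg 0.00 then mm x 128.0 y -1.2 z 1.2 tilt [ 0.   -0.05] q [ 0.43  0.36  1.51 -0.    1.26 -0.78] t 36.25
expect px [261.3541666   51.49312416]
3 [  32    0   82   68 3657] [74. 29.] (array([0.31838599, 0.19238779]), array([65.73330688, 56.24577713]), 89.75695037841797)
15 [   87     0   266   328 39041] [255. 172.] (array([0.52083881, 0.25383495]), array([382.66384888, 311.68051147]), -19.90191650390625)
2949 [ 354  197   91   85 2950] [405. 234.] (array([0.66902063, 0.44040912]), array([122.66622925,  98.55800629]), -5.633636474609375)
```

```bash
python3 - <<'E'
from h import *
s=np.load("w20s.npy",allow_pickle=True).item();c=campose("wrist",s);im=cv2.imread("pics/w20.png")
a=np.radians(159.4);P=s["position"]+[.064*np.cos(a),.064*np.sin(a),.03]
K,Rm,e=c;q=(P-e)@Rm@K.T;print("block far end row",q[:2]/q[2])
for v in(130,150,170,190,200,210,220):
    try:
        w=white(im,(261,40),v); print(v,w.min(0),w.max(0),rect(c,w,.005))
    except Exception as x: print(v,x)
print(im[::6,262].tolist()[:24]); print(im[30,180:350:6,2].tolist())
E
```

```text
block far end row [263.06072037 124.15433943]
130 [222   0] [511 337] (array([0.55606519, 0.51630933]), array([541.97796631, 258.63000488]), 32.08307647705078)
150 [0 0] [511 383] (array([0.58261926, 0.28048151]), array([736.21380615, 481.01998901]), 69.5289077758789)
170 [0 0] [511 383] (array([0.58258966, 0.28049255]), array([736.21380615, 481.08312988]), 69.5289077758789)
190 [0 0] [511 383] (array([0.58258966, 0.28049255]), array([736.21380615, 481.08312988]), 69.5289077758789)
200 [0 0] [511 383] (array([0.58258966, 0.28049255]), array([736.21380615, 481.08312988]), 69.5289077758789)
210 [0 0] [511 383] (array([0.58258966, 0.28049255]), array([736.21380615, 481.08312988]), 69.5289077758789)
220 [0 0] [511 383] (array([0.58258966, 0.28049255]), array([736.21380615, 481.08312988]), 69.5289077758789)
[[126, 139, 141], [127, 143, 143], [129, 144, 146], [128, 141, 144], [127, 139, 141], [128, 141, 145], [130, 145, 148], [130, 144, 146], [129, 143, 147], [130, 147, 150], [129, 146, 149], [131, 148, 151], [222, 236, 237], [233, 243, 244], [233, 243, 244], [233, 243, 244], [232, 242, 244], [232, 243, 243], [231, 241, 243], [230, 241, 243], [172, 192, 195], [117, 129, 129], [119, 130, 130], [119, 129, 129]]
[83, 86, 85, 86, 81, 84, 62, 119, 144, 142, 141, 141, 144, 144, 144, 148, 147, 146, 147, 145, 77, 147, 155, 155, 154, 156, 153, 154, 157]
```

```bash
python3 - <<'E'
from h import *
s=np.load("w20s.npy",allow_pickle=True).item();K,Rm,e=campose("wrist",s);g=cv2.imread("pics/w20.png")[:,:,2]
a=np.radians(159.4);u=np.array([np.cos(a),np.sin(a),0]);v=np.array([-u[1],u[0],0]);C=np.array([.4039,.3579,.010])
def prof(d,o,k,R):
    r=np.arange(R[0],R[1],.002);P=C+r[:,None]*d+k*o;q=(P-e)@Rm@K.T;q=(q[:,:2]/q[:,2:]).astype(np.float32)
    print(k,q[0].round(),q[-1].round(),cv2.remap(g,q[:,0],q[:,1],1).ravel().tolist())
for k in(-.03,0,.03,.05): prof(v,u,k,(-.056,-.026));prof(v,u,k,(.026,.056))
for k in(-.02,0.,.02): prof(u,v,k,(.055,.09));prof(u,v,k,(-.09,-.055))
E
```

```text
-0.03 [316.  83.] [289.  83.] [159, 160, 161, 161, 161, 161, 162, 145, 102, 93, 129, 223, 242, 243, 243]
-0.03 [236.  83.] [209.  83.] [147, 145, 146, 144, 144, 143, 129, 79, 60, 64, 83, 90, 90, 88, 89]
0 [318.  50.] [289.  50.] [159, 159, 158, 158, 158, 157, 155, 135, 94, 87, 126, 226, 243, 243, 243]
0 [235.  50.] [207.  50.] [145, 142, 144, 142, 142, 143, 127, 73, 52, 65, 110, 101, 87, 88, 88]
0.03 [319.  16.] [290.  16.] [153, 148, 121, 93, 91, 92, 91, 90, 67, 61, 80, 129, 144, 144, 144]
0.03 [234.  16.] [206.  16.] [143, 142, 142, 142, 141, 141, 125, 65, 47, 56, 80, 82, 83, 84, 84]
0.05 [320.  -7.] [291.  -7.] [0, 0, 0, 0, 0, 0, 0, 0, 0, 0, 0, 0, 0, 0, 0]
0.05 [234.  -7.] [204.  -7.] [0, 0, 0, 0, 0, 0, 0, 0, 0, 0, 0, 0, 0, 0, 0]
-0.02 [283. -14.] [283. -57.] [0, 0, 0, 0, 0, 0, 0, 0, 0, 0, 0, 0, 0, 0, 0, 0, 0, 0]
-0.02 [280. 142.] [280. 109.] [128, 130, 129, 132, 129, 131, 134, 132, 132, 133, 140, 170, 235, 241, 242, 242, 242, 242]
0.0 [261. -14.] [261. -57.] [0, 0, 0, 0, 0, 0, 0, 0, 0, 0, 0, 0, 0, 0, 0, 0, 0, 0]
0.0 [261. 142.] [261. 109.] [128, 129, 130, 129, 131, 131, 131, 130, 132, 131, 128, 152, 226, 240, 242, 243, 243, 243]
0.02 [240. -14.] [239. -57.] [0, 0, 0, 0, 0, 0, 0, 0, 0, 0, 0, 0, 0, 0, 0, 0, 0, 0]
0.02 [243. 142.] [242. 109.] [122, 124, 127, 126, 125, 126, 125, 126, 125, 126, 121, 118, 140, 147, 145, 145, 145, 143]
```

The lip profile puts the nest at about (0.403, 0.3562), yaw 159.4°. I move over it and lower.

```bash

python3 -m handwheel '[{"translation":[0.015,0,0],"angular":[0,0,0],"hand":1},{"translation":[0.03,0,0],"angular":[0,0,0],"hand":1},{"translation":[0.03,0,0],"angular":[0,0,0],"hand":1},{"translation":[0.03,0,0],"angular":[0,0,0],"hand":1},{"translation":[0.024,0,0],"angular":[0,0,0],"hand":1},{"translation":[0,0,0.03],"angular":[0,0,0],"hand":1},{"translation":[0,0,0.035],"angular":[0,0,0],"hand":1},{"translation":[0,0,0.03],"angular":[0,0,0],"hand":1},{"translation":[0,0,0],"angular":[0,0,0],"hand":1},{"translation":[0,0,0],"angular":[0,0,0],"hand":1}]' |egrep 'pos|contact'
python3 - <<'E'
from h import *
go(.4019,.3566,-.0206,159.4,360)
s=manip.get_state();im=manip.get_image("wrist")[:,:,::-1];cv2.imwrite("pics/w21.png",im)
K,Rm,e=campose("wrist",s);g=np.ascontiguousarray(im[:,:,2])
a=np.radians(159.4);u=np.array([np.cos(a),np.sin(a),0]);v=np.array([-u[1],u[0],0]);C=np.array([.403,.3562,.010])
def prof(d,o,k,R):
    r=np.arange(R[0],R[1],.002);P=C+r[:,None]*d+k*o;q=(P-e)@Rm@K.T;q=(q[:,:2]/q[:,2:]).astype(np.float32)
    print(k,q[0].round(),q[-1].round(),cv2.remap(g,q[:,0],q[:,1],1).ravel().tolist())
for k in(-.02,0.,.02): prof(u,v,k,(.06,.09))
for k in(.055,): prof(v,u,k,(-.056,-.026));prof(v,u,k,(.026,.056))
E
```

```text
position: [0.4024, 0.3579, 0.0455]
contact_force: [0.3, 0.6, -4.7]
turn z deg -0.12 then mm x 0.0 y -1.5 z 66.1 tilt [-0.21 -0.15] q [ 0.6   0.35  1.8  -0.    0.99 -0.61] t 37.13
-0.02 [288. 127.] [289.  87.] [239, 234, 184, 155, 158, 151, 79, 70, 76, 98, 97, 97, 95, 93, 94]
0.0 [261. 127.] [261.  87.] [241, 236, 190, 154, 157, 151, 81, 66, 77, 95, 97, 94, 95, 92, 92]
0.02 [234. 127.] [233.  87.] [147, 139, 124, 148, 154, 151, 79, 61, 70, 94, 93, 94, 93, 91, 89]
0.055 [336. 134.] [299. 134.] [170, 176, 228, 235, 236, 219, 153, 129, 127, 155, 223, 238, 238, 237, 238]
0.055 [226. 134.] [188. 134.] [141, 136, 134, 133, 107, 79, 74, 74, 80, 115, 133, 135, 129, 103, 92]
```

```bash

python3 -m handwheel '[{"translation":[0,-0.0008,0.02],"angular":[0,0,0],"hand":1},{"translation":[0,0,0.02],"angular":[0,0,0],"hand":1},{"translation":[0,0,0.01],"angular":[0,0,0],"hand":1},{"translation":[0,0,0.006],"angular":[0,0,0],"hand":1},{"translation":[0,0,0.003],"angular":[0,0,0],"hand":1},{"translation":[0,0,0],"angular":[0,0,0],"hand":1},{"translation":[0,0,0],"angular":[0,0,0],"hand":1}]' |egrep 'pos|contact'
python3 -m handwheel '[{"translation":[0,0,0.0015],"angular":[0,0,0],"hand":1},{"translation":[0,0,0],"angular":[0,0,0],"hand":1}]'|egrep 'pos|contact'
python3 -m handwheel '[{"translation":[0,0,0.0015],"angular":[0,0,0],"hand":1},{"translation":[0,0,0],"angular":[0,0,0],"hand":1}]'|egrep 'pos|contact'
```

```text
position: [0.4044, 0.3592, -0.0116]
contact_force: [-0.1, 0.7, -4.5]
position: [0.404, 0.359, -0.0135]
contact_force: [0.0, -0.1, -4.6]
position: [0.4035, 0.3587, -0.0155]
contact_force: [-1.0, 0.3, -4.7]
```

```bash

python3 -m handwheel '[{"translation":[0.0005,-0.0013,0],"angular":[0,0,0],"hand":1},{"translation":[0,0,0.001],"angular":[0,0,0],"hand":1},{"translation":[0,0,0],"angular":[0,0,0],"hand":1}]'|egrep 'pos|contact'
python3 -m handwheel '[{"translation":[0,0,0.0015],"angular":[0,0,0],"hand":1},{"translation":[0,0,0],"angular":[0,0,0],"hand":1}]'|egrep 'pos|contact'
python3 -m handwheel '[{"translation":[0,0,0.001],"angular":[0,0,0],"hand":1},{"translation":[0,0,0],"angular":[0,0,0],"hand":1}]'|egrep 'pos|contact'
python3 -m handwheel '[{"translation":[0,0,0.001],"angular":[0,0,0],"hand":1},{"translation":[0,0,0],"angular":[0,0,0],"hand":1}]'|egrep 'pos|contact'
```

```text
position: [0.4023, 0.3574, -0.0167]
contact_force: [0.4, 0.9, -4.5]
position: [0.4024, 0.3575, -0.0183]
contact_force: [0.2, -1.2, -3.9]
position: [0.4024, 0.3575, -0.0192]
contact_force: [0.8, -0.6, -5.0]
position: [0.4025, 0.3575, -0.0202]
contact_force: [-0.3, -0.2, -4.6]
```

```bash

python3 -m handwheel '[{"translation":[0,0,0.001],"angular":[0,0,0],"hand":1},{"translation":[0,0,0],"angular":[0,0,0],"hand":1}]'|egrep 'pos|contact'
python3 -m handwheel '[{"translation":[0,0,0.001],"angular":[0,0,0],"hand":1},{"translation":[0,0,0],"angular":[0,0,0],"hand":1}]'|egrep 'pos|contact'
```

```text
position: [0.4026, 0.3576, -0.0205]
contact_force: [-0.9, -1.6, 1.3]
position: [0.4026, 0.3576, -0.0205]
contact_force: [-3.6, -2.0, 8.8]
```

Contact at the predicted height. I release, rise clear and check everything from the top camera.

```bash

python3 -m handwheel '[{"translation":[0,0,0],"angular":[0,0,0],"hand":0},{"translation":[0,0,0],"angular":[0,0,0],"hand":0},{"translation":[0,0,0],"angular":[0,0,0],"hand":0},{"translation":[0,0,0],"angular":[0,0,0],"hand":0},{"translation":[0,0,-0.01],"angular":[0,0,0],"hand":0},{"translation":[0,0,-0.03],"angular":[0,0,0],"hand":0},{"translation":[0,0,-0.04],"angular":[0,0,0],"hand":0},{"translation":[0,0,-0.04],"angular":[0,0,0],"hand":0},{"translation":[0,0,-0.04],"angular":[0,0,0],"hand":0},{"translation":[0,0,-0.03],"angular":[0,0,0],"hand":0}]'
python3 -m handwheel '[{"translation":[0.035,0,0],"angular":[0,0,0],"hand":0},{"translation":[0.035,0,0],"angular":[0,0,0],"hand":0},{"translation":[0.035,0,0],"angular":[0,0,0],"hand":0},{"translation":[0.035,0,0],"angular":[0,0,0],"hand":0},{"translation":[0.02,0,0],"angular":[0,0,0],"hand":0},{"translation":[0,0,0],"angular":[0,0,0],"hand":0}]'|egrep 'pos|contact'
python3 - <<'E'
from h import *
t=manip.get_image("top")[:,:,::-1];cv2.imwrite("pics/top22.png",t)
z=lambda x,y:cv2.resize(t[y-35:y+35,x-35:x+35],(390,290),interpolation=2)
o=np.vstack([np.hstack([z(172,245),z(284,209)]),np.hstack([z(348,190),z(403,238)])]);cv2.imwrite("pics/v22.png",o)
E
```

```text
clock: 40.02
position: [0.4034, 0.3582, 0.1723]
ee_rot: [0.002, 0.179, 0.984, 0.002]
contact_force: [0.2, -0.1, 0.1]
width: 0.0852
gripper_force: 0.0
position: [0.2488, 0.4147, 0.1687]
contact_force: [-0.3, -0.3, 0.5]
```

View pics/v22.png

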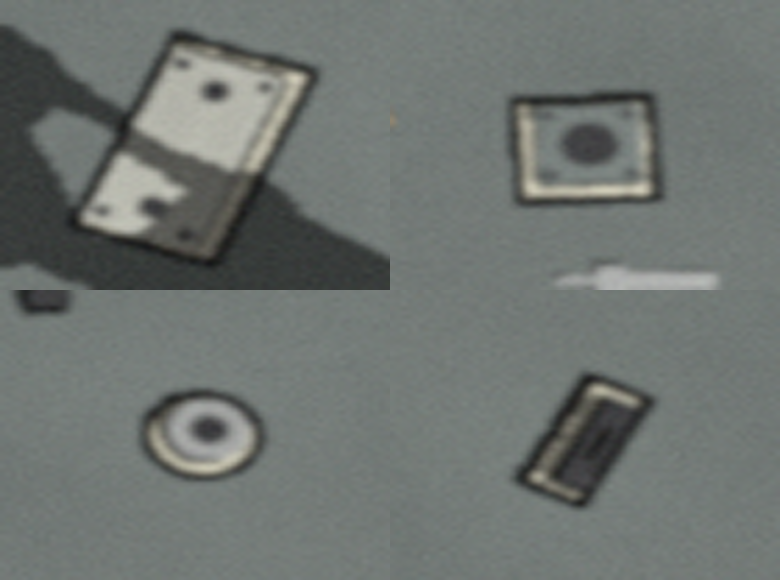

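All four parts lie inside their lips; the apparent offsets point away from the camera, which is parallax. The gauge was never approached. Handing in.

```bash
python3 -c "
from rig import manip
print(manip.sign_off())"
```

```text
the job is handed in; nothing more can be done
None
```

I set the bar, collar, housing and block into their own nests one at a time, stayed clear of the gauge, and handed the job in at about 41 s; the last top view shows all four inside their lips, and no verdict was returned.

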